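# Clear and re-zero the bench thickness gauge

## Robot

A 6-joint arm with a two-finger parallel gripper is mounted at the origin on a cart in front of the work surface, level with it; the furniture and walls round the work are solid. World frame = base frame: x ahead of the robot, y to its left, z up, the work surface at z = 0. Lengths are in mm, angles in rad, forces in N, time in s.
With the tool pointing down it reaches from about 275 to 750 mm from the base axis. Payload 10.2 kg.
Tool frame: the origin (TCP) lies at the very end of the fingers, on their centre line; the grasp point (between the pads) lies 19 mm behind it; y points along the fingers, x is the direction in which the jaws open and shut, and the axes are right-handed (so a half turn about y gives the same grasp; the last joint's range is limited). The gripper opens to 85 mm and grips with 20 to 120 N. Pads are 22 mm wide; open, the fingers measure 114 mm over their backs; the gripper's body (76 mm by 85 mm) begins 54 mm behind the grasp point. The pads swing forward as they close: fully open they stand 13 mm farther back than shut.
Start: joints at [-1.33, 0.313, 1.498, -0, 1.331, -0.223], TCP at [234.848, -469.551, 231.294] pointing down, gripper open.
Joint ranges: [-2.94, 2.94], [-0.97, 2.17], [0.19, 2.56], [-1.23, 4.37], [0.02, 3.11], [-2.88, 2.88]. Speed limits (rad/s): [2.39, 2.39, 3.01, 3.14, 3.14, 3.14].

## Interface

Orientations are given as a unit quaternion [w, x, y, z].
In Python, from rig import telemetry, imaging, ctrl gives the robot as it stands.
- The arm moves only by the shell command python3 -m handwheel 'ROWS' [FORCE]. ROWS is JSON, a list of rows, each an object with "delta_pos": the shift along the tool's x, y, z in cm, a list of three; "twist": the turn, a rotation vector about the tool's x, y, z in rad, a list of three; "jaw": the opening, from 0 (shut) to 1 (fully open). A call has exactly 10 rows; each row is the pose to reach, as a shift and turn from the pose commanded when the call began, along the tool's axes at that moment; what a row does not reach only later rows make up. A row lasts 1/12 s, in which the tool goes at most 41.7 mm and 7.16 degrees, less where a joint would pass 70% of its speed; a pose out of reach is approached as far as the arm can. A call with a gripper value outside its range is refused whole. The fingers move at their own pace and stop on an object; FORCE is the grip in N (left out, the last holds). Time passes only in rows, so rows that repeat a pose let the fingers close, or fill a call up. It gives the time, the measured TCP pose, the force and the opening at its end, in the units of the state.
- telemetry.sense(): the state, without advancing time (a new reading comes with each control period).
- imaging.capture(name): name is "side" or "top"; returns a dict with "frame" (400x640x3 uint8, red, green, blue), "z_map" (400x640 float32, mm along the optical axis (not along the pixel's ray), 0 where there is no reading), "fx", "fy", "cx", "cy" (pixels), "rvec" (rotation vector, rad) and "tvec" (3), from world to camera coordinates, as OpenCV has them. Camera axes: x right, y down, z forward; pixel columns grow to the right and rows downward; lengths in mm; the calibration is good to about 2 mm. A picture is of the moment at which its call begins.
- ctrl.finish_job(): hands the job in, once; it reports no verdict.
The state is a dict: "time_s": time; "joints": joint angles; "dq": joint speeds; "tau": joint torques, N m; "eef_pos": TCP position; "ee_rot": TCP orientation; "force": force on the tool from outside, world axes, zero at the start; "wrist_torque": the same for the moment, N m; "grip_width": opening from 0.0 (shut) to 1.0 (fully open).
Only numpy, scipy, OpenCV 4.12 (cv2) and the standard library are available. Lean on these libraries where they do the work, as an engineer would, in place of code of your own. Each camera call takes 0.05 s, during which the arm holds its last target.

## Task

Someone left a wooden slip under the spindle of the bench thickness gauge. Draw the slip straight out without levering the spindle up or letting the slip drop to the bench, and lay it flat on the pile of two matching slips, crosswise over its middle, as measured ones are kept apart from the rest. Then, with the spindle down on the bare anvil, turn the gauge's bezel until the zero mark of the dial stands at the pointer, leaving the sanding block and the wax tin where they are.

Things in the scene. Friction and masses are not known exactly. Their poses are not given: they have to be found in the camera images.
- gauge: grey cast stand of the thickness gauge, immovable. Origin on the bench, straight below the spindle; x to the column at the back, open front at -x; z up. Foot 108 mm wide, x -48 to 132 mm, 20 mm high. Column at x = 88 mm, top at 112 mm; an arm (y within 19 mm, 82 to 104 mm high) runs from it to the axis. Above: gauge body, radius 26, 103 to 119 mm high, and the bezel
- gauge_anvil (a point): centre of the anvil's top face, below the spindle, 50 mm above the bench; the anvil is a round table, radius 25.5 mm. The dial overhangs it, the bezel's rim 28 mm from the axis and up to 132 mm high, so a gripper coming straight down at the slip's end strikes it: reach in from the front, the tool leaning back 30 to 40 degrees from vertical
- dial_centre (a point): point on the vertical axis of bezel and pointer, halfway up the bezel's knurled rim (126 mm above the bench; rim from 119 to 131 mm). The bezel is 56 mm across and carries the dial face; it turns either way without end, friction 0.04 N m, and stays where left. It must turn 1.7 to 3.1 rad by the shorter way: more than one grasp
- zero_mark (a point): the dial's zero, 20 mm from the dial's axis on the white face: a broad double line, longer than the other, single lines, with a small dark nib beside it on the bezel's rim; turns with the bezel
- pointer_tip (a point): tip of the slim black pointer, 20 mm from the dial's axis, over the dial face (the short broad end is its tail). Geared to the spindle: it makes half a turn anticlockwise, seen from above, when the spindle drops from the slip to the anvil. Turning the bezel does not move it
- plunger (a joint): spring-loaded spindle, m: 0 while it rests on the 10 mm slip, 0.010 when down on the bare anvil, negative when pushed further up (stop at -0.008). It presses down with 1 to 2 N and follows by itself
- slip_centre (a point): centre of the loose wooden slip under the spindle: 103 mm long (x), 46 mm wide (y), 10 mm thick (z), about 20 g, lying on the anvil. Its x is within 0.1 rad of the gauge's x; its -x end sticks out at the open front, 46 to 52 mm from the spindle's axis, with only air below it down to the bench or foot
- pile_centre (a point): centre of the upper of two like slips (103 mm along x, 46 mm along y, 10 mm thick) lying loose one on the other, edges flush, on the bench; its top is 20 mm above the bench. The slip goes on top, its x along this y (either way round), so that both its ends stand clear of the pile by about 28 mm: hold it near one end, and the fingertips pass the pile's side
- sanding_block_centre (a point): centre of a loose hardwood sanding block, 64 x 84 x 30 mm; a bystander
- wax_tin_centre (a point): centre of a loose round tin, 66 mm across and 28 mm high, near the gauge; a bystander

How it is judged:
By the outcome, as a careful person would: the job done as asked, in the order asked, and still so for the second after the job is handed in, with the robot touching nothing.
It also fails if it takes over 67 s, if anything falls off the work surface, if the arm or the gripper's body presses on something with over 40 N, if the wrist force passes 120 N, or if a joint passes its speed limit or range.

## Working session

There is one attempt and no reset: what is moved stays moved. The work goes in short steps, Python scripts to look and compute and a shell command to move; the robot and the scene stay as the last step left them, time stands still between calls to the robot, and variables do not carry over. Pictures are saved under pics/ and viewed, and the job is handed in when it is done.

```bash
ls; mkdir -p pics; python3 - <<'E'
from rig import telemetry, imaging
import cv2
print(telemetry.sense())
for n in ("side","top"):
    c=imaging.capture(n)
    cv2.imwrite(f"pics/{n}0.png",c["frame"][:,:,::-1])
    import numpy as np
    np.savez(f"{n}0.npz",**c)
    print(n,c["fx"],c["fy"],c["cx"],c["cy"],c["rvec"],c["tvec"])
E
```

```text
pics
{'time_s': 0.0, 'joints': array([-1.33039113e+00,  3.13430022e-01,  1.49845827e+00, -1.81527317e-05,
        1.33100977e+00, -2.23418395e-01]), 'dq': array([ 5.52730594e-04,  5.54405827e-05, -1.53367755e-04,  4.54961248e-05,
       -3.82728144e-04,  2.71747692e-04]), 'tau': array([-1.19742592e-03, -4.12259495e+01, -2.59749860e+01, -3.01892960e-04,
        4.04890714e-03,  2.88030753e-05]), 'eef_pos': array([ 234.78044607, -469.27686091,  230.73732979]), 'ee_rot': array([ 0.60185346, -0.60121522,  0.37202721, -0.37136024]), 'force': array([-0.31522269, -0.14233561,  0.22269525]), 'wrist_torque': array([-0.03010609, -0.00902091,  0.03832155]), 'grip_width': 0.9977555489285888}
side 511.7816203776405 511.7816203776405 309.77524114377826 199.95323687177014 [ 2.13641096  0.04224577 -0.02342362] [-629.91611767   15.84582268 1569.81320351]
top 425.8236198887356 425.8236198887356 321.53637533318755 191.50322497040767 [ 2.19747585 -2.13729362  0.08158981] [-146.22092714  601.99300896 1001.88939462]
```

View pics/side0.png

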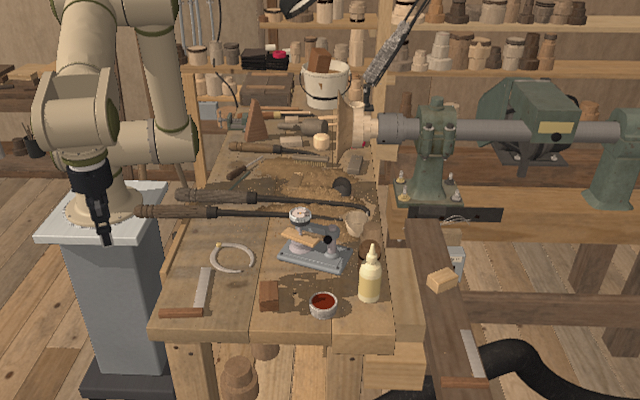

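View pics/top0.png

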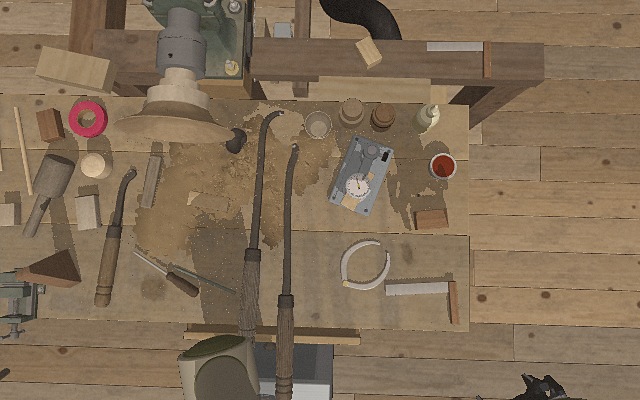

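The top view shows the gauge at about (358,180), with the red tin at (443,166) and a brown block at (431,219). The pile may be at (207,200). I'll zoom in to check.

```bash
cat > h.py <<'E'
import numpy as np, cv2
from scipy.spatial.transform import Rotation as R
def load(f): return dict(np.load(f))
def cap(n,save=None):
    from rig import imaging
    c=imaging.capture(n)
    if save: np.savez(save+".npz",**c)
    return c
def cam(c):
    Rm=R.from_rotvec(np.ravel(c["rvec"])).as_matrix(); t=np.ravel(c["tvec"])
    return Rm,t
def ray(c,u,v):
    Rm,t=cam(c); d=Rm.T@np.array([(u-c["cx"])/c["fx"],(v-c["cy"])/c["fy"],1.]); return -Rm.T@t,d
def onz(c,u,v,z):
    o,d=ray(c,u,v); return o+d*(z-o[2])/d[2]
def proj(c,P):
    Rm,t=cam(c); p=(Rm@np.atleast_2d(P).T).T+t
    return np.c_[c["fx"]*p[:,0]/p[:,2]+c["cx"],c["fy"]*p[:,1]/p[:,2]+c["cy"]]
def cloud(c):
    Rm,t=cam(c); z=c["z_map"].astype(float); v,u=np.mgrid[:z.shape[0],:z.shape[1]]
    p=np.stack([(u-c["cx"])/c["fx"]*z,(v-c["cy"])/c["fy"]*z,z],-1)
    w=(p-t)@Rm; w[z==0]=np.nan; return w
def crop(c,x0,y0,x1,y1,k,f):
    im=c["frame"][y0:y1,x0:x1,::-1]; cv2.imwrite(f,cv2.resize(im,None,fx=k,fy=k,interpolation=cv2.INTER_CUBIC))
E
python3 - <<'E'
from h import *
t=load("top0.npz"); s=load("side0.npz")
crop(t,310,120,410,220,6,"pics/t_g.png"); crop(t,150,150,270,240,6,"pics/t_p.png"); crop(s,260,190,370,290,6,"pics/s_g.png")
w=cloud(t)
for u,v in [(207,200),(195,197),(225,203),(431,219),(443,166),(358,186),(345,208),(150,180),(410,288),(346,203)]: print(u,v,np.round(w[v,u]))
E
```

```text
207 200 [578. 149.  21.]
195 197 [585. 180.  15.]
225 203 [572. 105.  18.]
431 219 [ 547. -392.   33.]
443 166 [ 676. -421.   26.]
358 186 [ 611. -210.  129.]
345 208 [ 569. -188.   -3.]
150 180 [622. 285.  35.]
410 288 [ 381. -348.    8.]
346 203 [ 577. -188.   59.]
```

View pics/t_g.png

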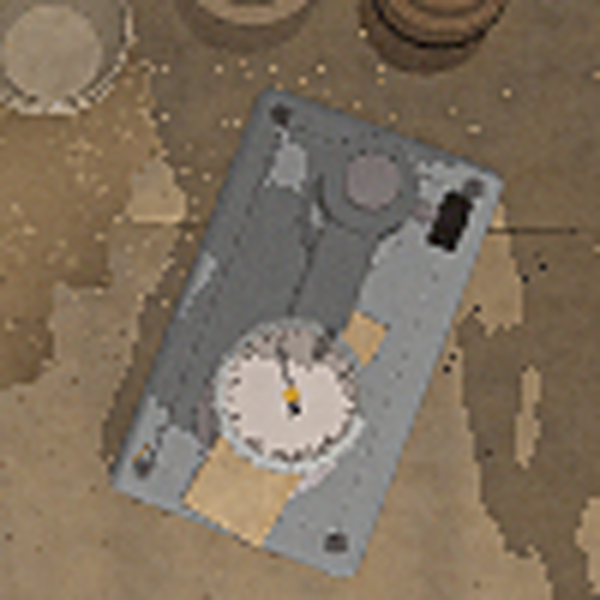

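View pics/t_p.png

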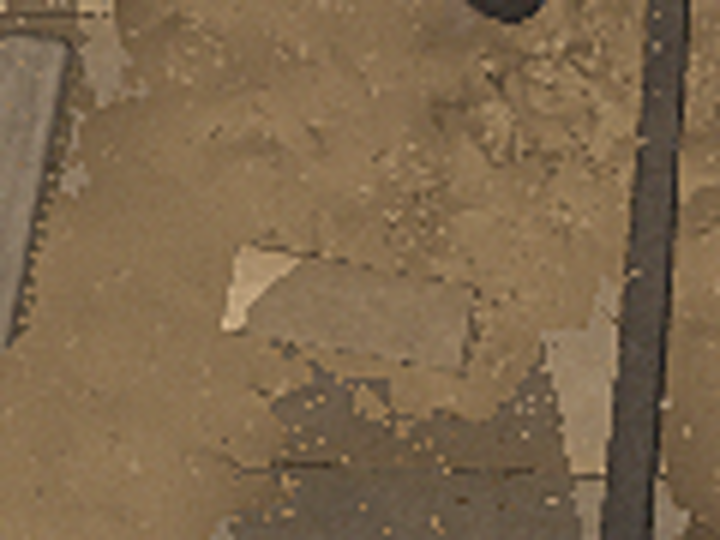

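View pics/s_g.png

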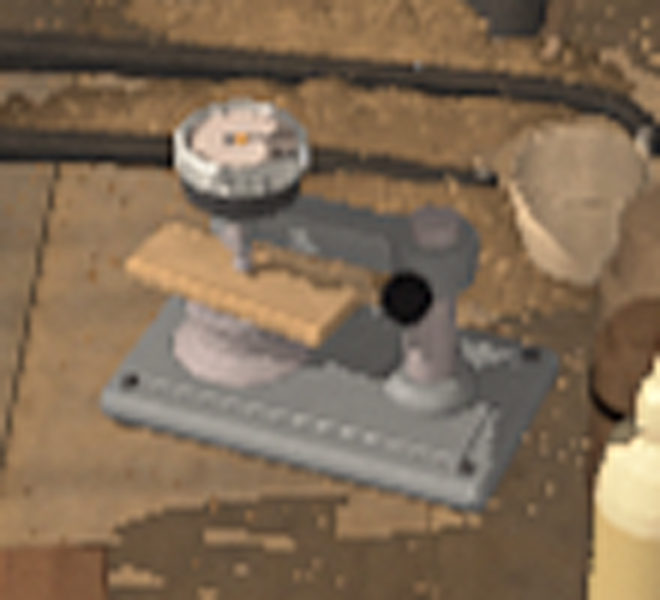

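```bash
python3 - <<'E'
from h import *
t=load("top0.npz"); s=load("side0.npz")
def zt(p,o,k=6): return [(a/k+o[0]-.4,b/k+o[1]-.4) for a,b in p]
def rep(name,pix,z):
    P=np.array([onz(t,u,v,z) for u,v in pix])[:,:2]; 
    L=[np.linalg.norm(P[i]-P[(i+1)%4]) for i in range(4)]
    print(name,P.round(1).tolist(),"L",np.round(L,1),"c",P.mean(0).round(1)); return P
P=rep("pile",zt([(240,245),(478,287),(465,368),(225,330)],(150,150)),20)
a=(P[1]+P[2]-P[0]-P[3]);print(np.degrees(np.arctan2(a[1],a[0])))
F=rep("foot",zt([(265,90),(500,183),(350,575),(115,485)],(310,120)),20)
gx=(F[0]+F[1]-F[2]-F[3]); gx/=np.linalg.norm(gx); print("gx",gx,np.degrees(np.arctan2(gx[1],gx[0])))
c=F.mean(0)-42*gx; print("axis from foot",c)
u,v=zt([(290,397)],(310,120))[0]; d=onz(t,u,v,132); print("dial hub",d)
# slip protruding corners at z=60
pix=zt([(222,437),(185,500),(262,545),(300,482)],(310,120)); S=rep("slip",pix,60)
for p in S: 
    q=p-c; print("gauge frame",q@gx, q@np.array([-gx[1],gx[0]]))
# slip far corner right
q=onz(t,*zt([(385,328)],(310,120))[0],60)[:2]-c; print(q@gx,q@np.array([-gx[1],gx[0]]))
# check with side: slip corners at z=60 from side zoom
for p in [(125,265),(165,222),(358,300),(320,345)]:
    uu=p[0]/6+260-.4; vv=p[1]/6+190-.4
    w=onz(s,uu,vv,60)[:2]; q=w-c; print("side",w.round(1),q@gx,q@np.array([-gx[1],gx[0]]))
E
```

```text
pile [[600.3, 192.7], [585.8, 94.8], [552.8, 98.5], [565.5, 196.8]] L [99.  33.2 99.2 35. ] c [576.1 145.7]
-97.87555664588916
foot [[748.9, -204.5], [712.8, -301.0], [551.5, -242.9], [585.1, -147.5]] L [103.  171.4 101.2 173.4] c [ 649.6 -224. ]
gx [ 0.94263903 -0.33381381] -19.500422225757458
axis from foot [ 609.96741948 -209.97153984]
dial hub [ 610.84013391 -209.66816999  132.        ]
slip [[602.2, -188.5], [577.2, -174.8], [560.6, -205.0], [585.5, -219.2]] L [28.5 34.5 28.6 34.9] c [ 581.4 -196.9]
gauge frame -14.502560904343767 17.606489988247002
gauge frame -42.59612801248931 22.270867148909776
gauge frame -48.186397233687494 -11.763336565711002
gauge frame -20.02187082071988 -16.84917862339715
48.206786809292254 -26.50171063130763
side [ 561.6 -208.4] -46.08598468318737 -14.682061519143396
side [ 576.6 -175.4] -42.986658869960166 21.45838544503824
side [ 664.1 -229.9] 57.62714873088158 -0.6826545358814152
side [ 648.8 -262. ] 53.985093321337764 -36.099309384733516
```

```bash
python3 - <<'E'
from h import *
t=load("top0.npz"); s=load("side0.npz")
w=cloud(t)
Rm,tt=cam(t); print("cam pos",-Rm.T@tt)
print("z along column u=205", w[184:216,205,2].round(0), w[184:216,205,0].round(0))
print("row v=200",w[200,182:236,2].round(0))
print("slip region z:"); print(w[190:212,338:366,2].round(0).astype(int))
crop(t,180,180,240,222,12,"pics/t_p2.png"); crop(s,230,150,300,200,10,"pics/s_p.png")
print(proj(s,[576,146,20]))
E
```

```text
cam pos [ 512.92012369 -146.63012425 1050.22428785]
z along column u=205 [ 3.  7.  6.  8.  5.  6.  1.  6.  0. 18. 20. 19. 19. 19. 19. 19. 16. 21.
 20. 15. 21. 19. 19. 20.  7.  7.  1.  5.  0.  1. -1. -0.] [619. 616. 614. 611. 609. 606. 604. 601. 599. 595. 593. 590. 588. 585.
 583. 580. 578. 575. 573. 571. 568. 566. 563. 561. 559. 557. 554. 552.
 549. 547. 545. 542.]
row v=200 [ 4.  5.  5.  4.  8.  8. 18. 20. 18. 21. 19. 16. 19. 20. 18. 20. 19. 21.
 19. 18. 22. 22. 20. 16. 20. 21. 21. 23. 19. 19. 20. 20. 21. 16. 19. 17.
 21. 15. 19. 18. 18. 17. 17. 17. 20. 22. 20. 16.  9. 15. 13.  4.  6.  6.]
slip region z:
[[                  21                   22                   21
                    20                   23                   25
                    22                   48                  132
                   129                  129                  129
                   125                  127                  128
                   127                  127                  129
                   126                  126                  127
                   130          
[... 12301 characters left out ...]

 [                  -1                    0                    0
                    -1                    0                   -5
                     3                   -1                   -1
                     1                    3                    0
                     0                    6                   -4
                    -3                   11                   14
                    18                   14                   16
                    14                   14                   18
                    15                   16                   19
                    20]]
[[294.82195508 179.30248939]]<stdin>:7: RuntimeWarning: invalid value encountered in cast
```

View pics/t_p2.png

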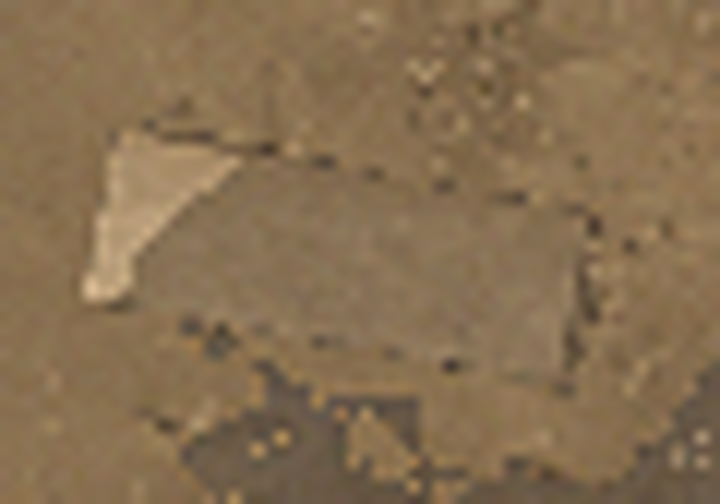

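View pics/s_p.png

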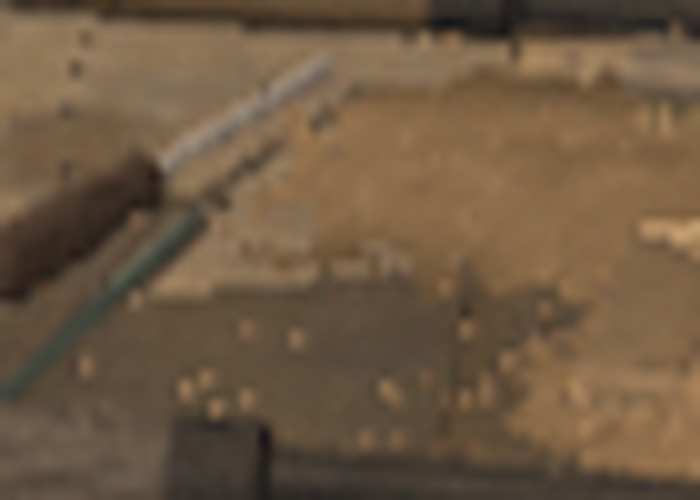

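```bash
python3 - <<'E'
from h import *
t=load("top0.npz"); s=load("side0.npz")
w=cloud(t)
def mask(c,w,box,z0,z1):
    x0,y0,x1,y1=box; m=np.zeros(w.shape[:2],np.uint8)
    zz=w[...,2]; m[y0:y1,x0:x1]=((zz>z0)&(zz<z1))[y0:y1,x0:x1]*255; return cv2.morphologyEx(m,cv2.MORPH_CLOSE,np.ones((3,3)))
def big(m):
    n,l,st,ce=cv2.connectedComponentsWithStats(m); i=1+np.argmax(st[1:,4]); return l==i
def rect(b,z,c):
    cs,_=cv2.findContours(b.astype(np.uint8),cv2.RETR_EXTERNAL,cv2.CHAIN_APPROX_NONE)
    v,u=np.nonzero(b); P=np.array([onz(c,a,bb,z)[:2] for a,bb in zip(u,v)],np.float32)
    return cv2.minAreaRect(P),P.mean(0),len(P)
m=mask(t,w,(175,180,240,220),12,28); print("pile",rect(big(m),20,t), "area mm2 approx", big(m).sum()*(1030/425.8)**2)
m=mask(t,w,(330,185,372,215),50,66); b=big(m); print("slip vis",rect(b,60,t))
m=mask(t,w,(330,170,385,215),115,140); b=big(m);print("dial",rect(b,131,t), b.sum()*(920/425.8)**2, np.pi*28**2)
# slip in side by colour
f=s["frame"]; hsv=cv2.cvtColor(f,cv2.COLOR_RGB2HSV)
print(hsv[235,300],hsv[240,285])
E
```

```text
pile (((596.8785400390625, 134.61129760742188), (118.80323028564453, 80.38053131103516), 82.32731628417969), array([586.7797 , 130.51437], dtype=float32), 897) area mm2 approx 5248.746260734083
slip vis (((581.7913818359375, -195.88038635253906), (35.4781379699707, 31.62310791015625), 60.54324722290039), array([ 580.42706, -195.41705], dtype=float32), 192)
dial (((611.79443359375, -209.9150848388672), (54.60174560546875, 55.925331115722656), 69.69391632080078), array([ 611.59106, -209.65811], dtype=float32), 534) 2492.9042472148135 2463.0086404143976
[ 14  88 171] [ 15 105 139]
```

```bash
cat >> h.py <<'E'
def quat(q): return R.from_quat([q[1],q[2],q[3],q[0]])
def frame(yaw,tilt,sign=1):
    """yaw deg: forward dir; tilt deg from vertical: fingers point forward-down"""
    a,b=np.radians([yaw,tilt]); f=np.array([np.cos(a),np.sin(a),0])
    y=np.sin(b)*f-np.cos(b)*np.array([0,0,1.]); x=sign*np.array([-f[1],f[0],0]); return R.from_matrix(np.c_[x,y,np.cross(x,y)])
def go(tcp,rot):
    from rig import telemetry
    s=telemetry.sense(); r=quat(s["ee_rot"]); d=r.inv().apply(np.array(tcp)-s["eef_pos"])/10; tw=(r.inv()*rot).as_rotvec()
    print("t %.2f"%s["time_s"],"eef",s["eef_pos"].round(1),"grip %.3f"%s["grip_width"],"F",s["force"].round(1))
    print("j",s["joints"].round(2),"delta_pos cm",d.round(2),"twist",tw.round(3),"deg %.0f"%np.degrees(np.linalg.norm(tw)))
E
python3 - <<'E'
from h import *
from rig import telemetry
s=telemetry.sense(); r=quat(s["ee_rot"]); print(r.as_matrix().round(3))
t=load("top0.npz")
# column top
print("col",onz(t,375/6+309.6,180/6+119.6,112), "->", )
sx=np.array([.866,-.5,0]); g=np.array([577.7,-196,55])
for sg in (1,-1):
    rot=frame(-30,38,sg); y=rot.as_matrix()[:,1]
    tcp=g+13*y; print("tcp",tcp, "y",y)
    go(tcp-90*sx+[0,0,5],rot)
E
```

```text
[[ 0.447 -0.     0.894]
 [-0.894  0.001  0.447]
 [-0.001 -1.     0.   ]]
col [ 694.85195847 -240.89631255  112.        ] ->
tcp [ 584.63132021 -200.00179959   44.7558602 ] y [ 0.53317848 -0.30783074 -0.78801075]
t 0.10 eef [ 234.8 -469.3  230.8] grip 1.000 F [-0.1 -0.2 -1.1]
j [-1.33  0.31  1.5  -0.    1.33 -0.22] delta_pos cm [-15.93  18.13  38.37] twist [-0.383 -2.061 -0.71 ] deg 127
tcp [ 584.63132021 -200.00179959   44.7558602 ] y [ 0.53317848 -0.30783074 -0.78801075]
t 0.10 eef [ 234.8 -469.3  230.8] grip 1.000 F [-0.1 -0.2 -1.1]
j [-1.33  0.31  1.5  -0.    1.33 -0.22] delta_pos cm [-15.93  18.13  38.37] twist [ 0.608  0.949 -0.328] deg 67
```

```bash
python3 - <<'E'
from h import *
t=load("top0.npz"); w=cloud(t)
print("ring", np.nanmax(w[235:295,335:395,2]), "iron", np.nanmax(w[150:300,240:300,2]))
sx=np.array([.8746,-.4848,0]); g=np.array([569,-191,55])+10*sx
rot=frame(-29,38,-1); y=rot.as_matrix()[:,1]; tcp=g+13*y
print(tcp); go(tcp-80*sx+[0,0,110],rot)
E
```

```text
ring 14.702346329087918 iron 44.778869938513814
[ 584.74610557 -199.72822188   44.7558602 ]
t 0.10 eef [ 234.8 -469.3  230.8] grip 1.000 F [-0.1 -0.2 -1.1]
j [-1.33  0.31  1.5  -0.    1.33 -0.22] delta_pos cm [-15.04   7.63  38.83] twist [ 0.61   0.933 -0.322] deg 66
```

```bash
python3 -m handwheel '[{"delta_pos":[-1,0.5,2.6],"twist":[0.05,0.07,-0.02],"jaw":1},{"delta_pos":[-2.5,1.2,6.5],"twist":[0.11,0.16,-0.06],"jaw":1},{"delta_pos":[-4,2,10.4],"twist":[0.17,0.26,-0.09],"jaw":1},{"delta_pos":[-5.5,2.8,14.3],"twist":[0.23,0.35,-0.12],"jaw":1},{"delta_pos":[-7,3.6,18.2],"twist":[0.29,0.44,-0.15],"jaw":1},{"delta_pos":[-8.5,4.4,22.1],"twist":[0.35,0.53,-0.18],"jaw":1},{"delta_pos":[-10,5.1,26],"twist":[0.41,0.62,-0.22],"jaw":1},{"delta_pos":[-11.6,5.9,29.9],"twist":[0.47,0.72,-0.25],"jaw":1},{"delta_pos":[-13.2,6.7,34],"twist":[0.53,0.82,-0.28],"jaw":1},{"delta_pos":[-15,7.6,38.8],"twist":[0.61,0.933,-0.322],"jaw":1}]' 60
python3 - <<'E'
from h import *
sx=np.array([.8746,-.4848,0]); g=np.array([569,-191,55])+10*sx
rot=frame(-29,38,-1); y=rot.as_matrix()[:,1]; tcp=g+13*y
go(tcp-80*sx+[0,0,110],rot); go(tcp-80*sx,rot)
E
```

```text
time_s: 0.93
eef_pos: [485.2, -193.0, 161.7]
ee_rot: [-0.47, 0.258, -0.384, 0.751]
force: [-0.5, -1.8, 0.6]
grip_width: 0.997
t 0.93 eef [ 485.2 -193.   161.7] grip 0.997 F [-0.5 -1.8  0.6]
j [-0.65  0.14  2.06  0.3   0.36  1.1 ] delta_pos cm [-4.18  1.23  0.75] twist [ 0.054  0.071 -0.019] deg 5
t 0.93 eef [ 485.2 -193.   161.7] grip 0.997 F [-0.5 -1.8  0.6]
j [-0.65  0.14  2.06  0.3   0.36  1.1 ] delta_pos cm [-4.47 10.25 -5.53] twist [ 0.054  0.071 -0.019] deg 5
```

```bash
python3 -m handwheel '[{"delta_pos":[0,1,-0.7],"twist":[0,0,0],"jaw":1},{"delta_pos":[0,2,-1.5],"twist":[0,0,0],"jaw":1},{"delta_pos":[0,3.5,-2.5],"twist":[0,0,0],"jaw":1},{"delta_pos":[0,5,-3.5],"twist":[0,0,0],"jaw":1},{"delta_pos":[0,6.5,-4.8],"twist":[0,0,0],"jaw":1},{"delta_pos":[0,7.5,-6],"twist":[0,0,0],"jaw":1},{"delta_pos":[0,8.3,-6.6],"twist":[0,0,0],"jaw":1},{"delta_pos":[0,8.3,-6.6],"twist":[0,0,0],"jaw":1},{"delta_pos":[0,8.3,-6.6],"twist":[0,0,0],"jaw":1},{"delta_pos":[0,8.3,-6.6],"twist":[0,0,0],"jaw":1}]'
python3 - <<'E'
from h import *
sx=np.array([.8746,-.4848,0]); g=np.array([569,-191,55])+10*sx
rot=frame(-29,38,-1); y=rot.as_matrix()[:,1]; tcp=g+13*y
go(tcp-80*sx,rot)
t=cap("top","top1"); s=cap("side","side1")
crop(t,290,130,420,230,6,"pics/t1.png"); crop(s,230,180,360,280,6,"pics/s1.png")
E
```

```text
time_s: 1.77
eef_pos: [476.2, -195.4, 55.4]
ee_rot: [-0.47, 0.261, -0.385, 0.75]
force: [0.2, 0.3, 0.1]
grip_width: 0.999
t 1.77 eef [ 476.2 -195.4   55.4] grip 0.999 F [0.2 0.3 0.1]
j [-0.67  0.36  2.17  1.39  0.11 -0.03] delta_pos cm [-4.78  1.92  1.15] twist [ 0.058  0.074 -0.018] deg 5
```

View pics/t1.png

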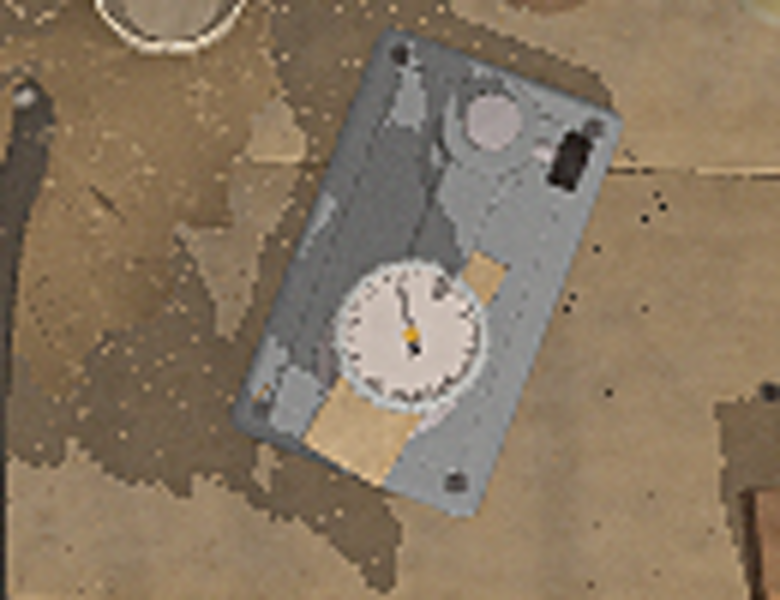

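View pics/s1.png

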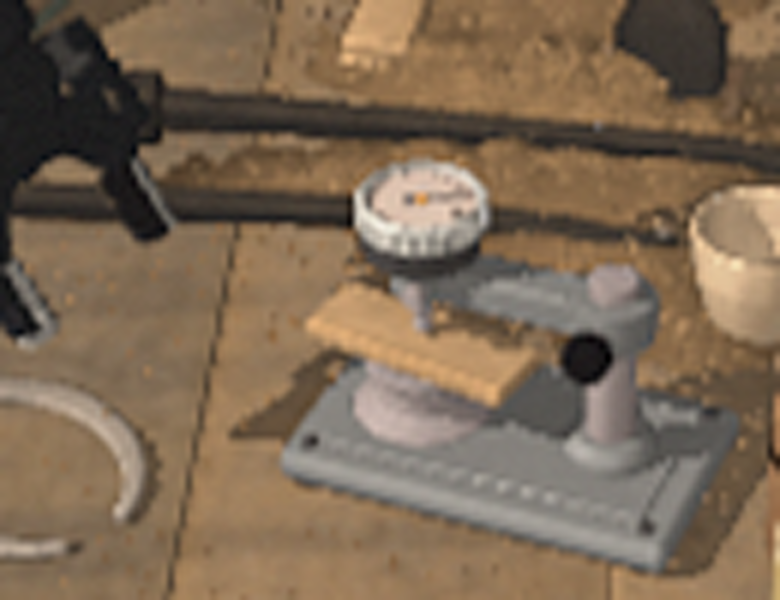

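```bash
cat >> h.py <<'E'
sx=np.array([.8746,-.4848,0])
def graspT(tilt,g=9,L=12): 
    rot=frame(-29,tilt,-1); return np.array([569,-191,55])+g*sx+L*rot.as_matrix()[:,1],rot
E
python3 - <<'E'
from h import *
tcp,rot=graspT(34); print(tcp)
go(tcp-45*sx+[0,0,10],rot)
E
```

```text
[ 582.7403736  -198.61642519   45.05154913]
t 1.87 eef [ 476.9 -195.6   56.4] grip 1.001 F [0.6 0.5 0.6]
j [-0.67  0.36  2.17  1.38  0.11 -0.02] delta_pos cm [-4.52  2.99  4.3 ] twist [-0.014  0.075 -0.015] deg 4
```

```bash
python3 -m handwheel '[{"delta_pos":[-0.6,0.4,0.5],"twist":[0,0.01,0],"jaw":1},{"delta_pos":[-1.2,0.9,1.2],"twist":[-0.01,0.02,0],"jaw":1},{"delta_pos":[-2,1.4,1.9],"twist":[-0.01,0.04,-0.01],"jaw":1},{"delta_pos":[-3,2,2.8],"twist":[-0.014,0.05,-0.01],"jaw":1},{"delta_pos":[-4,2.6,3.7],"twist":[-0.014,0.065,-0.015],"jaw":1},{"delta_pos":[-4.5,3,4.3],"twist":[-0.014,0.075,-0.015],"jaw":1},{"delta_pos":[-4.5,3,4.3],"twist":[-0.014,0.075,-0.015],"jaw":1},{"delta_pos":[-4.5,3,4.3],"twist":[-0.014,0.075,-0.015],"jaw":1},{"delta_pos":[-4.5,3,4.3],"twist":[-0.014,0.075,-0.015],"jaw":1},{"delta_pos":[-4.5,3,4.3],"twist":[-0.014,0.075,-0.015],"jaw":1}]'
python3 - <<'E'
from h import *
tcp,rot=graspT(34); print(tcp)
go(tcp-45*sx+[0,0,10],rot)
go(tcp,rot)
E
```

```text
time_s: 2.7
eef_pos: [544.3, -177.0, 55.6]
ee_rot: [-0.449, 0.238, -0.404, 0.761]
force: [-0.2, 0.4, -0.6]
grip_width: 1.0
[ 582.7403736  -198.61642519   45.05154913]
t 2.70 eef [ 544.3 -177.    55.6] grip 1.000 F [-0.2  0.4 -0.6]
j [-0.52  0.45  1.99  0.1   0.1   1.46] delta_pos cm [ 0.03 -0.   -0.11] twist [-0.001  0.001 -0.   ] deg 0
t 2.70 eef [ 544.3 -177.    55.6] grip 1.000 F [-0.2  0.4 -0.6]
j [-0.52  0.45  1.99  0.1   0.1   1.46] delta_pos cm [0.03 3.35 3.06] twist [-0.001  0.001 -0.   ] deg 0
```

```bash
python3 - <<'E'
from h import *
tcp,rot=graspT(31,8,12); print(tcp)
go(tcp,rot)
E
```

```text
[ 581.4023494  -197.87474496   44.71399239]
t 2.70 eef [ 544.3 -177.    55.6] grip 1.000 F [-0.2  0.4 -0.6]
j [-0.52  0.45  1.99  0.1   0.1   1.46] delta_pos cm [0.03 3.29 2.91] twist [-0.054  0.001 -0.   ] deg 3
```

```bash
python3 -m handwheel '[{"delta_pos":[0,0.3,0.2],"twist":[-0.01,0,0],"jaw":1},{"delta_pos":[0,0.8,0.6],"twist":[-0.02,0,0],"jaw":1},{"delta_pos":[0,1.4,1.1],"twist":[-0.03,0,0],"jaw":1},{"delta_pos":[0,2,1.7],"twist":[-0.04,0,0],"jaw":1},{"delta_pos":[0,2.6,2.3],"twist":[-0.05,0,0],"jaw":1},{"delta_pos":[0,3.1,2.7],"twist":[-0.054,0,0],"jaw":1},{"delta_pos":[0,3.3,2.9],"twist":[-0.054,0,0],"jaw":1},{"delta_pos":[0,3.3,2.9],"twist":[-0.054,0,0],"jaw":1},{"delta_pos":[0,3.3,2.9],"twist":[-0.054,0,0],"jaw":1},{"delta_pos":[0,3.3,2.9],"twist":[-0.054,0,0],"jaw":1}]'
python3 - <<'E'
from h import *
tcp,rot=graspT(31,8,12); go(tcp,rot)
t=cap("top","top2"); s=cap("side","side2")
crop(t,290,130,420,230,6,"pics/t2.png"); crop(s,240,170,370,270,6,"pics/s2.png")
E
```

```text
time_s: 3.53
eef_pos: [580.1, -197.4, 43.7]
ee_rot: [-0.442, 0.25, -0.425, 0.749]
force: [-0.6, 0.4, -0.9]
grip_width: 0.997
t 3.53 eef [ 580.1 -197.4   43.7] grip 0.997 F [-0.6  0.4 -0.9]
j [-0.52  0.54  1.84  0.04  0.22  1.52] delta_pos cm [-0.02 -0.02  0.17] twist [ 0.002 -0.    -0.   ] deg 0
```

View pics/t2.png

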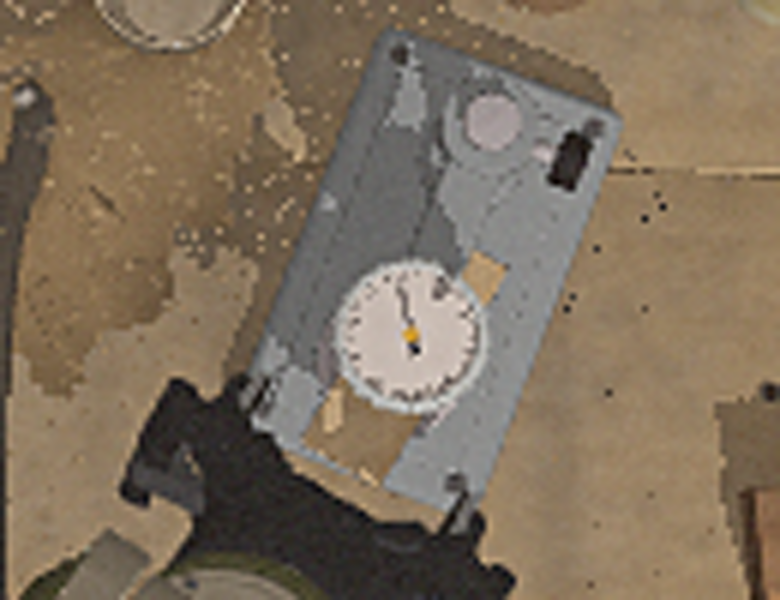

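View pics/s2.png

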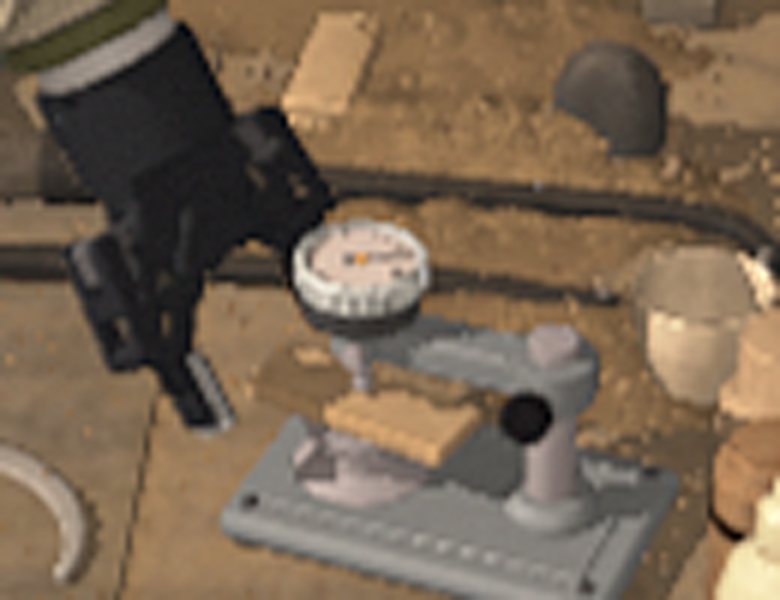

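```bash
python3 -m handwheel '[{"delta_pos":[0,0,0],"twist":[0,0,0],"jaw":0.7},{"delta_pos":[0,0,0],"twist":[0,0,0],"jaw":0.6},{"delta_pos":[0,0,0],"twist":[0,0,0],"jaw":0.5},{"delta_pos":[0,0,0],"twist":[0,0,0],"jaw":0.4},{"delta_pos":[0,0,0],"twist":[0,0,0],"jaw":0.3},{"delta_pos":[0,0,0],"twist":[0,0,0],"jaw":0.2},{"delta_pos":[0,0,0],"twist":[0,0,0],"jaw":0.1},{"delta_pos":[0,0,0],"twist":[0,0,0],"jaw":0},{"delta_pos":[0,0,0],"twist":[0,0,0],"jaw":0},{"delta_pos":[0,0,0],"twist":[0,0,0],"jaw":0}]' 40
python3 - <<'E'
from h import *
tcp,rot=graspT(31,8,12); go(tcp,rot)
t=cap("top","top3"); s=cap("side","side3")
crop(t,290,130,420,230,6,"pics/t3.png"); crop(s,240,170,370,270,6,"pics/s3.png")
E
```

```text
time_s: 4.47
eef_pos: [580.6, -197.6, 44.0]
ee_rot: [-0.442, 0.25, -0.425, 0.75]
force: [-3.2, 3.3, 5.2]
grip_width: 0.414
t 4.47 eef [ 580.6 -197.6   44. ] grip 0.414 F [-3.2  3.3  5.2]
j [-0.52  0.54  1.84  0.04  0.22  1.52] delta_pos cm [-0.02 -0.02  0.11] twist [ 0.002 -0.    -0.   ] deg 0
```

View pics/t3.png

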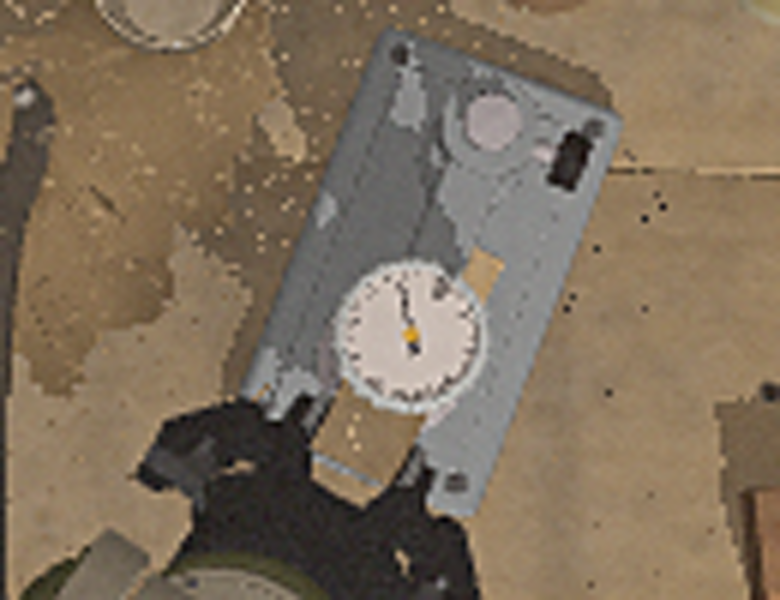

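View pics/s3.png

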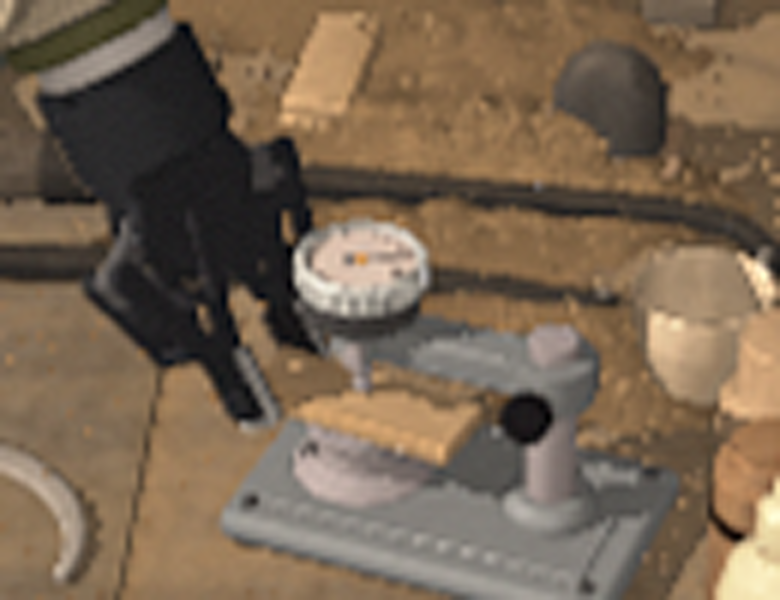

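```bash
python3 -m handwheel '[{"delta_pos":[0,-0.02,0.01],"twist":[0,0,0],"jaw":0},{"delta_pos":[0,-0.04,0.02],"twist":[0,0,0],"jaw":0},{"delta_pos":[0,-0.04,0.02],"twist":[0,0,0],"jaw":0},{"delta_pos":[0,-0.04,0.02],"twist":[0,0,0],"jaw":0},{"delta_pos":[0,-0.09,-0.07],"twist":[0,0,0],"jaw":0},{"delta_pos":[0,-0.17,-0.2],"twist":[0,0,0],"jaw":0},{"delta_pos":[0,-0.3,-0.41],"twist":[0,0,0],"jaw":0},{"delta_pos":[0,-0.45,-0.67],"twist":[0,0,0],"jaw":0},{"delta_pos":[0,-0.55,-0.84],"twist":[0,0,0],"jaw":0},{"delta_pos":[0,-0.55,-0.84],"twist":[0,0,0],"jaw":0}]' 40
python3 - <<'E'
from h import *
tcp,rot=graspT(31,8,12); go(tcp,rot)
s=cap("side","side4")
crop(s,240,170,370,270,6,"pics/s4.png")
E
```

```text
time_s: 5.4
eef_pos: [571.1, -192.4, 44.1]
ee_rot: [-0.441, 0.25, -0.425, 0.749]
force: [-2.8, 0.3, 1.8]
grip_width: 0.414
t 5.40 eef [ 571.1 -192.4   44.1] grip 0.414 F [-2.8  0.3  1.8]
j [-0.52  0.52  1.87  0.04  0.21  1.51] delta_pos cm [-0.02  0.54  1.03] twist [ 0.003 -0.    -0.   ] deg 0
```

View pics/s4.png

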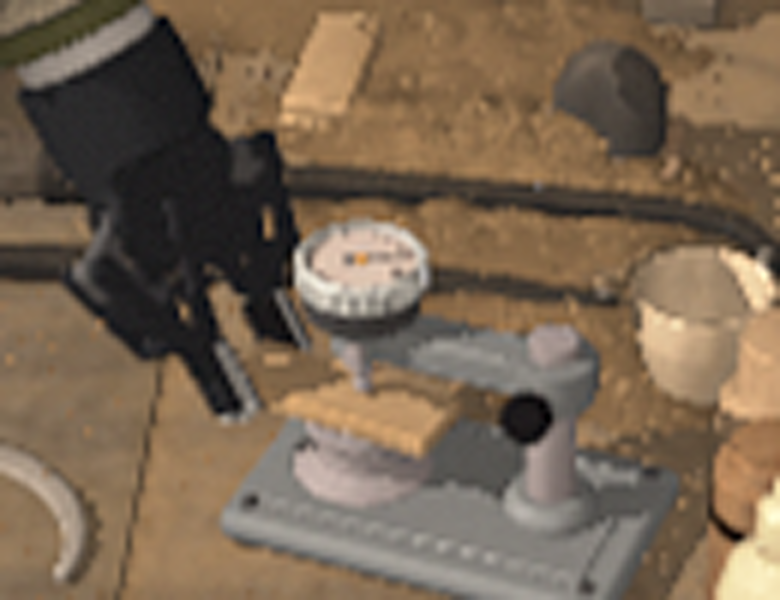

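The slip is following the gripper and still lies flat. I'll keep pulling.

```bash
python3 -m handwheel '[{"delta_pos":[0,-0.1,-0.17],"twist":[0,0,0],"jaw":0},{"delta_pos":[0,-0.26,-0.43],"twist":[0,0,0],"jaw":0},{"delta_pos":[0,-0.51,-0.86],"twist":[0,0,0],"jaw":0},{"delta_pos":[0,-0.77,-1.29],"twist":[0,0,0],"jaw":0},{"delta_pos":[0,-1.03,-1.71],"twist":[0,0,0],"jaw":0},{"delta_pos":[0,-1.29,-2.14],"twist":[0,0,0],"jaw":0},{"delta_pos":[0,-1.55,-2.57],"twist":[0,0,0],"jaw":0},{"delta_pos":[0,-1.75,-2.91],"twist":[0,0,0],"jaw":0},{"delta_pos":[0,-1.85,-3.08],"twist":[0,0,0],"jaw":0},{"delta_pos":[0,-1.85,-3.08],"twist":[0,0,0],"jaw":0}]' 40
python3 - <<'E'
from h import *
tcp,rot=graspT(31,8,12); go(tcp-60*sx,rot)
t=cap("top","top5");crop(t,290,130,420,230,6,"pics/t5.png")
s=cap("side","side5")
crop(s,240,170,370,270,6,"pics/s5.png")
E
```

```text
time_s: 6.28
eef_pos: [539.6, -174.9, 44.0]
ee_rot: [-0.441, 0.25, -0.426, 0.749]
force: [-2.2, 0.3, 0.7]
grip_width: 0.415
t 6.28 eef [ 539.6 -174.9   44. ] grip 0.415 F [-2.2  0.3  0.7]
j [-0.52  0.47  1.97  0.06  0.16  1.5 ] delta_pos cm [-0.02 -0.69 -1.02] twist [ 0.003 -0.    -0.   ] deg 0
```

View pics/s5.png

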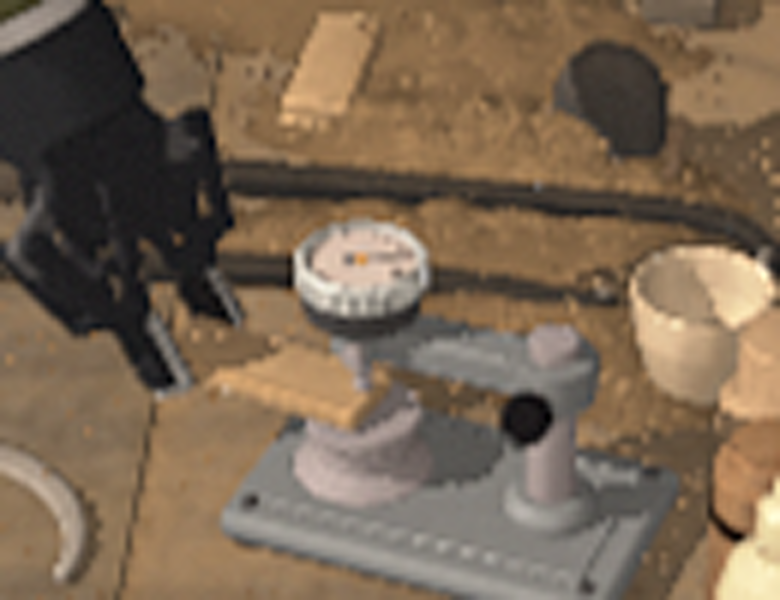

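View pics/t5.png

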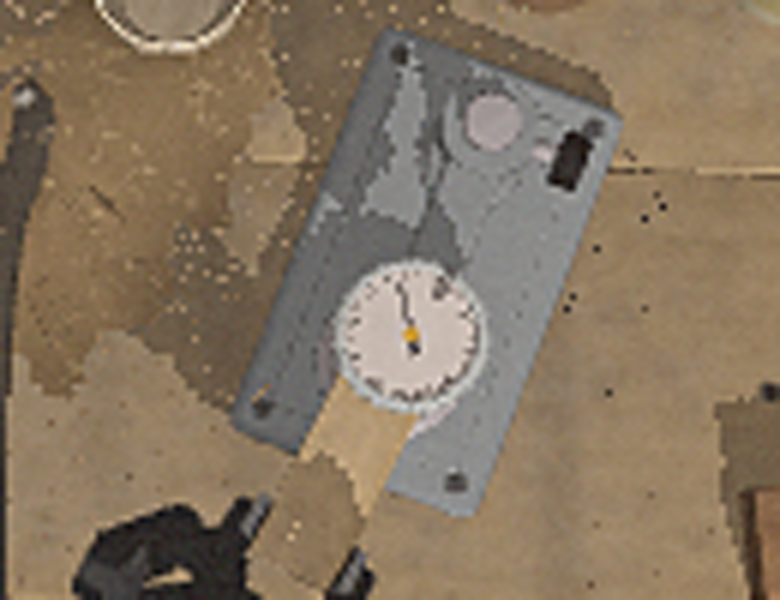

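```bash
python3 -m handwheel '[{"delta_pos":[0,-0.1,-0.17],"twist":[0,0,0],"jaw":0},{"delta_pos":[0,-0.26,-0.43],"twist":[0,0,0],"jaw":0},{"delta_pos":[0,-0.51,-0.86],"twist":[0,0,0],"jaw":0},{"delta_pos":[0,-0.77,-1.29],"twist":[0,0,0],"jaw":0},{"delta_pos":[0,-1.03,-1.71],"twist":[0,0,0],"jaw":0},{"delta_pos":[0,-1.34,-2.23],"twist":[0,0,0],"jaw":0},{"delta_pos":[0,-1.65,-2.74],"twist":[0,0,0],"jaw":0},{"delta_pos":[0,-1.9,-3.17],"twist":[0,0,0],"jaw":0},{"delta_pos":[0,-2.06,-3.43],"twist":[0,0,0],"jaw":0},{"delta_pos":[0,-2.06,-3.43],"twist":[0,0,0],"jaw":0}]' 40
python3 - <<'E'
from h import *
tcp,rot=graspT(31,8,12); go(tcp-60*sx,rot)
t=cap("top","top6");crop(t,290,130,420,230,6,"pics/t6.png")
s=cap("side","side6")
crop(s,220,170,350,270,6,"pics/s6.png")
E
```

```text
time_s: 7.22
eef_pos: [504.8, -155.6, 44.3]
ee_rot: [-0.442, 0.25, -0.425, 0.749]
force: [0.3, -0.9, 0.2]
grip_width: 0.416
t 7.22 eef [ 504.8 -155.6   44.3] grip 0.416 F [ 0.3 -0.9  0.2]
j [-0.53  0.41  2.08  0.1   0.11  1.46] delta_pos cm [-0.01  1.38  2.39] twist [ 0.002 -0.    -0.   ] deg 0
```

View pics/s6.png

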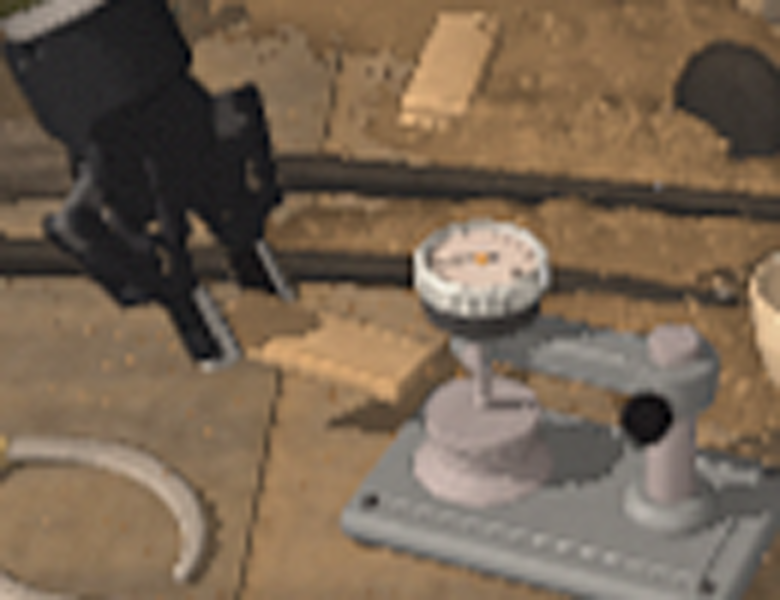

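View pics/t6.png

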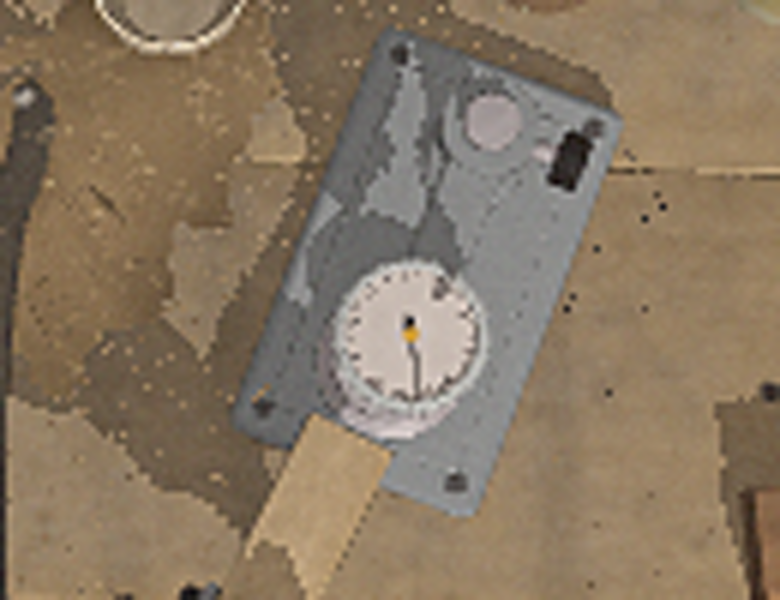

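```bash
python3 - <<'E'
from h import *
from rig import telemetry
t=load("top6.npz"); w=cloud(t)
f=lambda a,b:(a/6+290-.4,b/6+130-.4)
z=59.5
A=onz(t,*f(310,415),z);B=onz(t,*f(390,453),z);C=onz(t,*f(318,592),z);D=onz(t,*f(248,552),z)
print(A,B,C,np.linalg.norm(A-B)); 
for p,q in ((C,B),(D,A)): d=q-p; print("yaw",np.degrees(np.arctan2(d[1],d[0])))
print(np.degrees(np.arctan2(*(A-B)[[1,0]]))-90)
m=(A+B)/2
s=load("side6.npz"); 
for p in [(385,403),(445,345),(250,352),(312,318)]: 
    q=onz(s,p[0]/6+220-.4,p[1]/6+170-.4,z); print("side",q)
zz=w[200:225,330:356,2]; vv=zz[(zz>40)&(zz<75)]; print("z top",np.median(vv),len(vv))
print(telemetry.sense()["eef_pos"], m)
E
```

```text
[ 587.06232276 -176.47694348   59.5       ] [ 573.13827617 -207.8342442    59.5       ] [ 518.64928762 -181.2213244    59.5       ] 34.30975636367233
yaw -26.03130582670986
yaw -22.86412554006363
-23.94336558370125
side [ 571.38303346 -220.56596734   59.5       ]
side [ 594.54433042 -176.29097554   59.5       ]
side [ 508.29492716 -185.05134366   59.5       ]
side [ 533.12912879 -157.70476943   59.5       ]
z top 58.93451500532839 397
[ 505.4422672  -156.03634941   44.47901035] [ 580.10029946 -192.15559384   59.5       ]
```

```bash
python3 - <<'E'
from h import *
from rig import telemetry
s=telemetry.sense(); p=s["eef_pos"]
r0=frame(-29,31,-1); r1=frame(-8,31,-1)
go(p-30*sx+[0,0,40],r0)
go(p-30*sx+[0,60,90],r0)
go([539,151,150],r1)
E
```

```text
t 7.32 eef [ 505.4 -156.    44.5] grip 0.410 F [ 0.  -0.4 -0.1]
j [-0.53  0.41  2.08  0.1   0.11  1.46] delta_pos cm [-0.   -4.97 -0.52] twist [ 0.001 -0.    -0.   ] deg 0
t 7.32 eef [ 505.4 -156.    44.5] grip 0.410 F [ 0.  -0.4 -0.1]
j [-0.53  0.41  2.08  0.1   0.11  1.46] delta_pos cm [ -5.25 -10.76  -0.45] twist [ 0.001 -0.    -0.   ] deg 0
t 7.32 eef [ 505.4 -156.    44.5] grip 0.410 F [ 0.  -0.4 -0.1]
j [-0.53  0.41  2.08  0.1   0.11  1.46] delta_pos cm [-28.48 -15.19  -4.84] twist [ 0.001 -0.314  0.188] deg 21
```

```bash
python3 -m handwheel '[{"delta_pos":[0,-0.8,-0.2],"twist":[0,0,0],"jaw":0},{"delta_pos":[0,-2,-0.4],"twist":[0,0,0],"jaw":0},{"delta_pos":[0,-3.5,-0.5],"twist":[0,0,0],"jaw":0},{"delta_pos":[0,-5,-0.5],"twist":[0,0,0],"jaw":0},{"delta_pos":[-1,-6.5,-0.5],"twist":[0,0,0],"jaw":0},{"delta_pos":[-2.5,-8,-0.5],"twist":[0,0,0],"jaw":0},{"delta_pos":[-4.5,-9.5,-0.5],"twist":[0,0,0],"jaw":0},{"delta_pos":[-7,-10.8,-0.6],"twist":[0,0,0],"jaw":0},{"delta_pos":[-9.5,-11.5,-0.9],"twist":[0,-0.04,0.02],"jaw":0},{"delta_pos":[-12,-12,-1.3],"twist":[0,-0.08,0.04],"jaw":0}]' 40
python3 - <<'E'
from h import *
r1=frame(-8,31,-1)
go([539,151,150],r1)
E
```

```text
time_s: 8.15
eef_pos: [500.1, -14.4, 142.2]
ee_rot: [-0.474, 0.271, -0.411, 0.73]
force: [0.4, -0.2, -1.0]
grip_width: 0.413
t 8.15 eef [500.1 -14.4 142.2] grip 0.413 F [ 0.4 -0.2 -1. ]
j [-0.2   0.17  2.06 -0.29  0.4   2.02] delta_pos cm [-16.7   -2.36  -2.21] twist [ 0.001 -0.233  0.147] deg 16
```

```bash
python3 -m handwheel '[{"delta_pos":[-2.5,-0.4,-0.3],"twist":[0,-0.03,0.02],"jaw":0},{"delta_pos":[-5,-0.8,-0.6],"twist":[0,-0.06,0.04],"jaw":0},{"delta_pos":[-7.5,-1.1,-1],"twist":[0,-0.1,0.06],"jaw":0},{"delta_pos":[-10,-1.5,-1.3],"twist":[0,-0.14,0.08],"jaw":0},{"delta_pos":[-12.5,-1.8,-1.6],"twist":[0,-0.18,0.11],"jaw":0},{"delta_pos":[-14.5,-2.1,-1.9],"twist":[0,-0.21,0.13],"jaw":0},{"delta_pos":[-16,-2.3,-2.1],"twist":[0,-0.22,0.14],"jaw":0},{"delta_pos":[-16.7,-2.4,-2.2],"twist":[0,-0.233,0.147],"jaw":0},{"delta_pos":[-16.7,-2.4,-2.2],"twist":[0,-0.233,0.147],"jaw":0},{"delta_pos":[-16.7,-2.4,-2.2],"twist":[0,-0.233,0.147],"jaw":0}]' 40
python3 - <<'E'
from h import *
r1=frame(-8,31,-1)
go([539,151,150],r1)
t=cap("top","top7"); s=cap("side","side7")
crop(t,150,140,280,240,6,"pics/t7.png"); crop(s,240,100,370,200,6,"pics/s7.png")
E
```

```text
time_s: 8.98
eef_pos: [538.7, 149.3, 148.9]
ee_rot: [-0.57, 0.324, -0.373, 0.657]
force: [0.2, -1.1, 0.3]
grip_width: 0.41
t 8.98 eef [538.7 149.3 148.9] grip 0.410 F [ 0.2 -1.1  0.3]
j [ 0.12  0.28  1.89 -0.3   0.47  2.07] delta_pos cm [-0.17 -0.09  0.06] twist [ 0.003 -0.002  0.001] deg 0
```

View pics/t7.png

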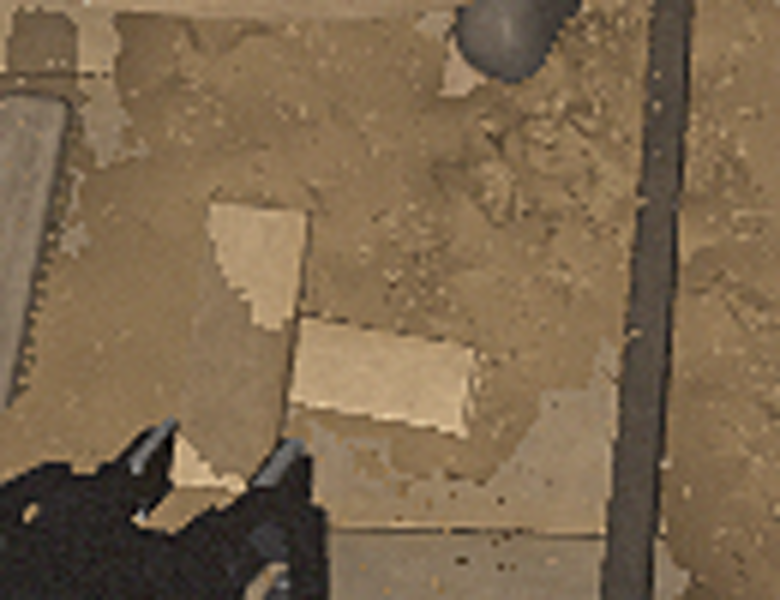

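View pics/s7.png

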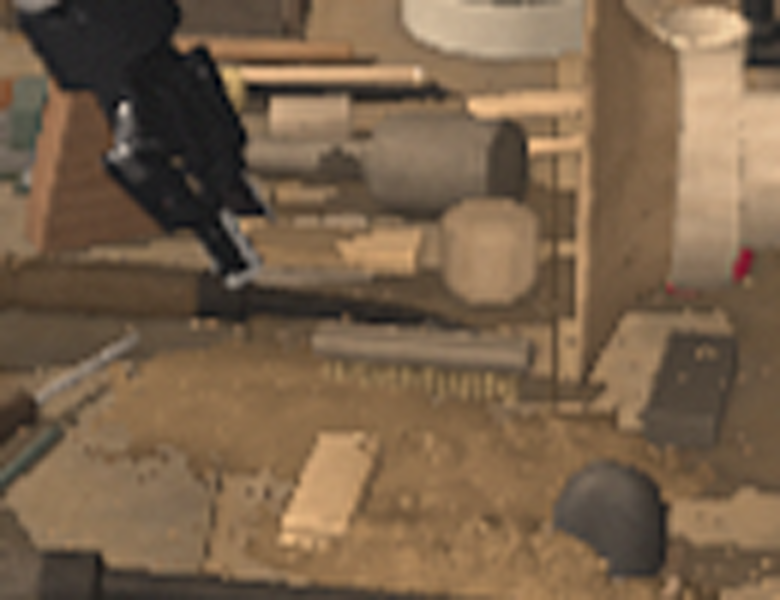

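```bash
python3 - <<'E'
from h import *
t=load("top7.npz"); s=load("side7.npz"); w=cloud(t)
zz=w[...,2]; b=(zz>148)&(zz<180); b[:, :175]=0; b[:,205:]=0; b[:170]=0; b[212:]=0
print("slip z", np.median(zz[b]), b.sum())
v,u=np.nonzero(b); z=np.median(zz[b])
f=lambda a,bb:(a/6+150-.4,bb/6+140-.4)
A=onz(t,*f(209,203),z);B=onz(t,*f(308,212),z);C=onz(t,*f(280,440),z);D=onz(t,*f(172,435),z);E=onz(t,*f(240,492),z);G=onz(t,*f(168,485),z)
ang=lambda p,q:np.degrees(np.arctan2(*(q-p)[[1,0]]))
print("slip yaw",ang(C,B),ang(D,A),ang(B,A)-90,"width",np.linalg.norm(A-B), "near edge",E,G, "far mid",(A+B)/2)
fs=lambda a,bb:(a/6+240-.4,bb/6+100-.4)
P=np.array([onz(s,*fs(*p),20) for p in [(318,432),(378,435),(345,543),(280,538)]])
print("pile side",P.round(1).tolist(),P.mean(0),ang(P[3],P[0]),ang(P[2],P[1]),[np.linalg.norm(P[i]-P[(i+1)%4]).round(1) for i in range(4)])
Q=np.array([onz(t,*f(*p),20) for p in [(300,318),(474,349),(464,437),(292,400)]]); print("right part",Q.round(1).tolist(), ang(Q[1],Q[0]),ang(Q[2],Q[3]),np.linalg.norm(Q[1]-Q[2]))
E
```

```text
slip z 163.3892131131725 680
slip yaw -3.888171853318805 -5.757704047833447 -3.6779492418874327 width 35.18193957482534 near edge [522.86358078 141.76753736 163.38921311] [524.58389884 167.07158872 163.38921311] far mid [622.67300724 140.89843666 163.38921311]
pile side [[565.3, 196.8, 20.0], [598.8, 194.7, 20.0], [587.5, 78.9, 20.0], [553.1, 82.6, 20.0]] [576.176101   138.24133011  20.        ] 83.89985251976775 84.41453728623885 [np.float64(33.6), np.float64(116.3), np.float64(34.6), np.float64(114.8)]
right part [[595.6, 167.9, 20.0], [585.0, 96.4, 20.0], [549.2, 98.7, 20.0], [562.2, 169.3, 20.0]] 81.5047600968188 79.54800475962976 35.84080668262172
```

```bash
python3 - <<'E'
from h import *
t=load("top7.npz"); w=cloud(t)
zz=w[...,2]; b=(zz>148)&(zz<180); b[:, :178]=0; b[:,204:]=0; b[:173]=0; b[208:]=0
P=w[b]; x=P[:,0]; y=P[:,1]
A=np.c_[x-570,y-145,np.ones(len(x))]; c=np.linalg.lstsq(A,P[:,2],rcond=None)[0]; print("plane deg",np.degrees(c[:2]),c[2],len(x),x.min(),x.max())
r1=frame(-10.6,31,-1)
go([543.6,150.9,30],r1)
E
```

```text
plane deg [0.05082531 1.89433036] 163.31943481922048 599 552.7386029269701 623.3370898492685
t 9.08 eef [538.8 148.9 148.9] grip 0.411 F [ 0.6  0.5 -0.7]
j [ 0.12  0.28  1.89 -0.3   0.47  2.07] delta_pos cm [-0.27 10.44 -5.7 ] twist [ 0.003  0.036 -0.022] deg 2
```

```bash
python3 -m handwheel '[{"delta_pos":[0,0.7,-0.4],"twist":[0,0.01,0],"jaw":0},{"delta_pos":[-0.1,2,-1.1],"twist":[0,0.02,-0.01],"jaw":0},{"delta_pos":[-0.2,3.5,-2],"twist":[0,0.03,-0.02],"jaw":0},{"delta_pos":[-0.27,5,-2.8],"twist":[0,0.036,-0.022],"jaw":0},{"delta_pos":[-0.27,6.5,-3.6],"twist":[0,0.036,-0.022],"jaw":0},{"delta_pos":[-0.27,8,-4.4],"twist":[0,0.036,-0.022],"jaw":0},{"delta_pos":[-0.27,9.3,-5.1],"twist":[0,0.036,-0.022],"jaw":0},{"delta_pos":[-0.27,10.1,-5.5],"twist":[0,0.036,-0.022],"jaw":0},{"delta_pos":[-0.27,10.4,-5.7],"twist":[0,0.036,-0.022],"jaw":0},{"delta_pos":[-0.27,10.4,-5.7],"twist":[0,0.036,-0.022],"jaw":0}]' 40
python3 - <<'E'
from h import *
r1=frame(-10.6,31,-1)
go([543.6,150.9,30],r1)
t=cap("top","top8"); s=cap("side","side8")
crop(t,160,150,260,230,8,"pics/t8.png"); crop(s,260,130,340,190,10,"pics/s8.png")
E
```

```text
time_s: 9.92
eef_pos: [542.8, 151.1, 28.7]
ee_rot: [-0.555, 0.316, -0.381, 0.669]
force: [-0.3, -0.2, -0.4]
grip_width: 0.414
t 9.92 eef [542.8 151.1  28.7] grip 0.414 F [-0.3 -0.2 -0.4]
j [ 0.14  0.52  1.95 -0.79  0.23  2.63] delta_pos cm [ 0.01 -0.07  0.13] twist [0.006 0.    0.   ] deg 0
```

View pics/t8.png

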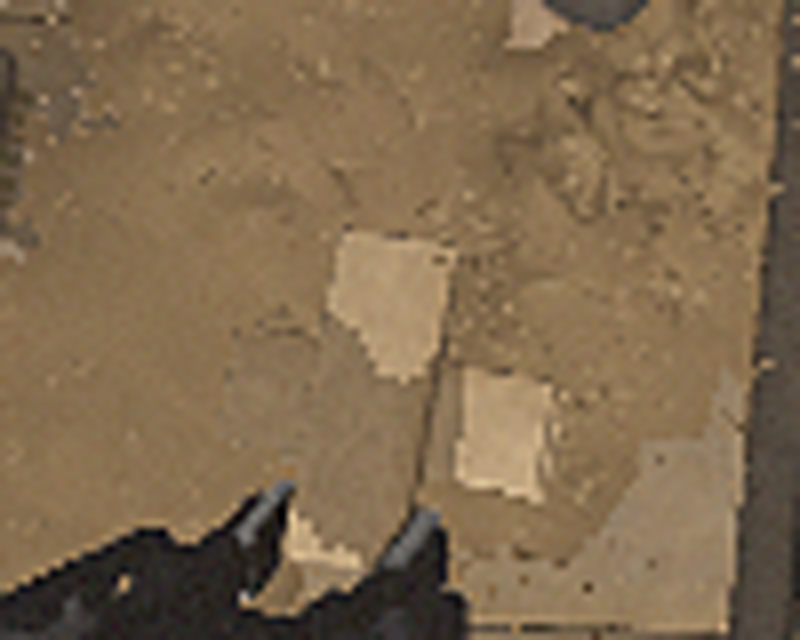

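View pics/s8.png

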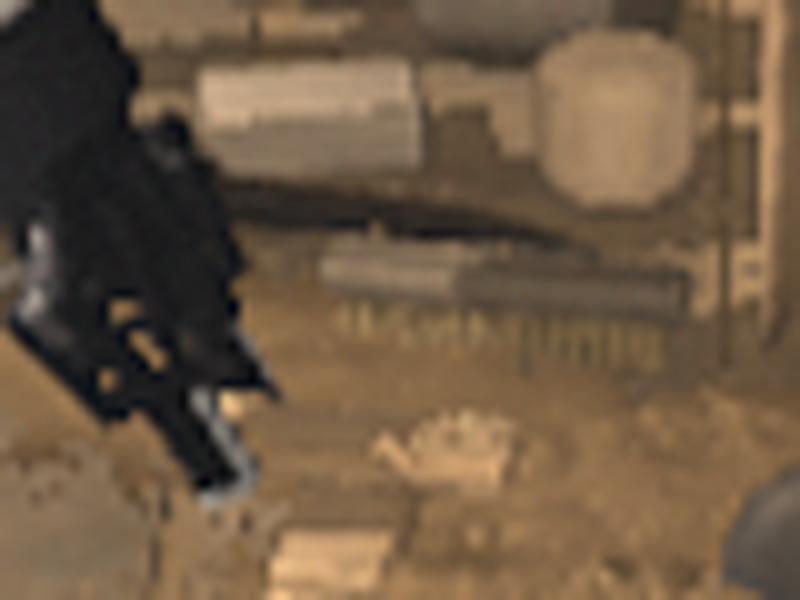

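```bash
python3 - <<'E'
from h import *
t=load("top8.npz"); w=cloud(t); z=43.2
f=lambda a,bb:(a/8+160-.4,bb/8+150-.4)
ang=lambda p,q:np.degrees(np.arctan2(*(q-p)[[1,0]]))
A=onz(t,*f(342,231),z);B=onz(t,*f(457,246),z);C=onz(t,*f(418,500),z)
m=(A+B)/2; print(A,B,np.linalg.norm(A-B),"yaw",ang(C,B),ang(B,A)-90)
for yaw in (-6,-7,-8):
  d=np.array([np.cos(np.radians(yaw)),np.sin(np.radians(yaw)),0]); print("centre",m-51.5*d)
Q=[onz(t,*f(*p),20) for p in [(548,380),(540,503)]]; print(Q,np.linalg.norm(Q[0]-Q[1]),"pile end mid",sum(Q)/2, ang(Q[1],Q[0]))
e=sum(Q)/2; d=np.array([np.cos(np.radians(83)),np.sin(np.radians(83)),0]); print("pile centre from end",e+51.5*d)
E
```

```text
[627.83162916 156.06909514  43.2       ] [624.24580729 121.35461362  43.2       ] 34.899188329907155 yaw -5.818457509207382 -5.897434758031281
centre [574.82084061 144.09507024  43.2       ]
centre [574.92259142 144.98812556  43.2       ]
centre [575.03991269 145.87926908  43.2       ]
[array([586.55249759,  97.6611973 ,  20.        ]), array([549.10545936,  98.28417271,  20.        ])] 37.45221984130592 pile end mid [567.82897847  97.972685    20.        ] -0.9530945800930083
pile centre from end [574.10524966 149.08881181  20.        ]
```

```bash
python3 -m handwheel '[{"delta_pos":[-0.03,0.1,-0.06],"twist":[0,0,0],"jaw":0},{"delta_pos":[-0.06,0.25,-0.15],"twist":[0,0,0],"jaw":0},{"delta_pos":[-0.1,0.4,-0.24],"twist":[0,0,0],"jaw":0},{"delta_pos":[-0.1,0.55,-0.33],"twist":[0,0,0],"jaw":0},{"delta_pos":[-0.1,0.7,-0.42],"twist":[0,0,0],"jaw":0},{"delta_pos":[-0.1,0.82,-0.49],"twist":[0,0,0],"jaw":0},{"delta_pos":[-0.1,0.92,-0.55],"twist":[0,0,0],"jaw":0},{"delta_pos":[-0.1,1,-0.6],"twist":[0,0,0],"jaw":0},{"delta_pos":[-0.1,1,-0.6],"twist":[0,0,0],"jaw":0},{"delta_pos":[-0.1,1,-0.6],"twist":[0,0,0],"jaw":0}]' 40
python3 - <<'E'
from h import *
from rig import telemetry
r1=frame(-10.6,31,-1)
go([543.6,152,15.5],r1); print(telemetry.sense()["wrist_torque"])
s=cap("side","side9"); crop(s,260,130,340,190,10,"pics/s9.png")
E
```

```text
time_s: 10.85
eef_pos: [543.8, 152.7, 18.7]
ee_rot: [-0.556, 0.316, -0.38, 0.669]
force: [-0.2, -0.6, -1.9]
grip_width: 0.41
t 10.85 eef [543.8 152.7  18.7] grip 0.410 F [-0.2 -0.6 -1.9]
j [ 0.14  0.54  1.95 -0.88  0.21  2.72] delta_pos cm [ 0.07  0.27 -0.17] twist [ 0.003  0.001 -0.   ] deg 0
[ 0.0236107   0.23189022 -0.01164904]
```

View pics/s9.png

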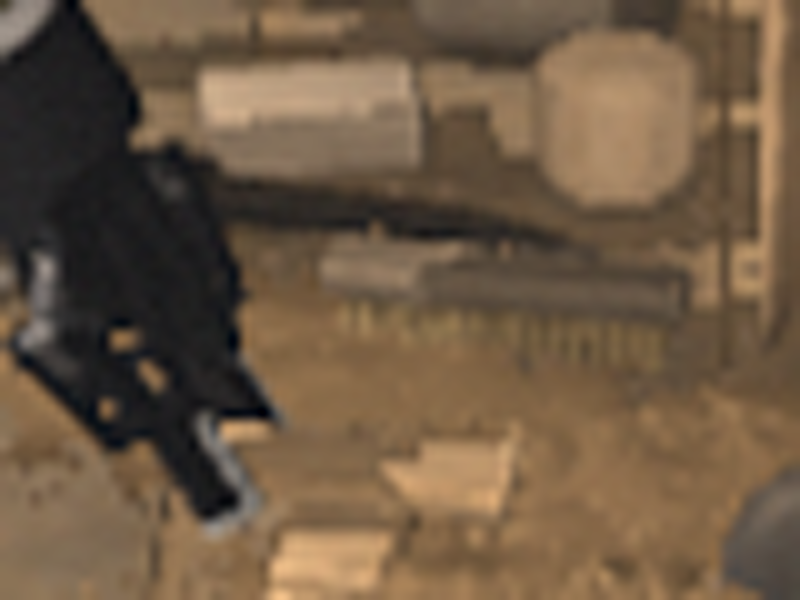

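```bash
python3 -m handwheel '[{"delta_pos":[0,0.05,-0.03],"twist":[0,0,0],"jaw":0},{"delta_pos":[0,0.1,-0.06],"twist":[0,0,0],"jaw":0},{"delta_pos":[0,0.15,-0.09],"twist":[0,0,0],"jaw":0},{"delta_pos":[0,0.2,-0.12],"twist":[0,0,0],"jaw":0},{"delta_pos":[0,0.23,-0.14],"twist":[0,0,0],"jaw":0},{"delta_pos":[0,0.25,-0.15],"twist":[0,0,0],"jaw":0},{"delta_pos":[0,0.25,-0.15],"twist":[0,0,0],"jaw":0},{"delta_pos":[0,0.25,-0.15],"twist":[0,0,0],"jaw":0},{"delta_pos":[0,0.25,-0.15],"twist":[0,0,0],"jaw":0},{"delta_pos":[0,0.25,-0.15],"twist":[0,0,0],"jaw":0}]' 40
python3 - <<'E'
from h import *
from rig import telemetry
r1=frame(-10.6,31,-1)
go([543.6,152,15.5],r1); print(telemetry.sense()["wrist_torque"])
E
```

```text
time_s: 11.73
eef_pos: [543.9, 152.7, 15.8]
ee_rot: [-0.556, 0.316, -0.38, 0.669]
force: [-0.3, -0.4, -0.1]
grip_width: 0.409
t 11.73 eef [543.9 152.7  15.8] grip 0.409 F [-0.3 -0.4 -0.1]
j [ 0.14  0.55  1.95 -0.91  0.21  2.75] delta_pos cm [ 0.07  0.02 -0.03] twist [ 0.003  0.001 -0.   ] deg 0
[ 0.03889427  0.25654847 -0.03765055]
```

No contact yet. I'll lower it another 1.5 mm slowly.

```bash
python3 -m handwheel '[{"delta_pos":[0,0.02,-0.01],"twist":[0,0,0],"jaw":0},{"delta_pos":[0,0.04,-0.02],"twist":[0,0,0],"jaw":0},{"delta_pos":[0,0.06,-0.03],"twist":[0,0,0],"jaw":0},{"delta_pos":[0,0.08,-0.05],"twist":[0,0,0],"jaw":0},{"delta_pos":[0,0.1,-0.06],"twist":[0,0,0],"jaw":0},{"delta_pos":[0,0.12,-0.07],"twist":[0,0,0],"jaw":0},{"delta_pos":[0,0.13,-0.08],"twist":[0,0,0],"jaw":0},{"delta_pos":[0,0.13,-0.08],"twist":[0,0,0],"jaw":0},{"delta_pos":[0,0.13,-0.08],"twist":[0,0,0],"jaw":0},{"delta_pos":[0,0.13,-0.08],"twist":[0,0,0],"jaw":0}]' 40
python3 - <<'E'
from h import *
from rig import telemetry
r1=frame(-10.6,31,-1)
go([543.6,152,15.5],r1); print(telemetry.sense()["wrist_torque"])
t=cap("top","top10"); s=cap("side","side10"); crop(s,260,130,340,190,10,"pics/s10.png"); crop(t,160,150,260,230,8,"pics/t10.png"); 
go([543.6,152,15.5],r1)
E
```

```text
time_s: 12.57
eef_pos: [543.8, 152.7, 14.3]
ee_rot: [-0.556, 0.316, -0.38, 0.669]
force: [-0.1, 0.4, 0.0]
grip_width: 0.41
t 12.57 eef [543.8 152.7  14.3] grip 0.410 F [-0.1  0.4  0. ]
j [ 0.14  0.55  1.95 -0.92  0.21  2.76] delta_pos cm [ 0.07 -0.11  0.05] twist [ 0.003  0.001 -0.   ] deg 0
[ 0.05706182  0.31816055 -0.02675802]
t 12.67 eef [543.8 152.7  14.3] grip 0.410 F [-0.6 -0.5  0.2]
j [ 0.14  0.55  1.95 -0.92  0.21  2.76] delta_pos cm [ 0.07 -0.11  0.06] twist [ 0.003  0.001 -0.   ] deg 0
```

View pics/s10.png

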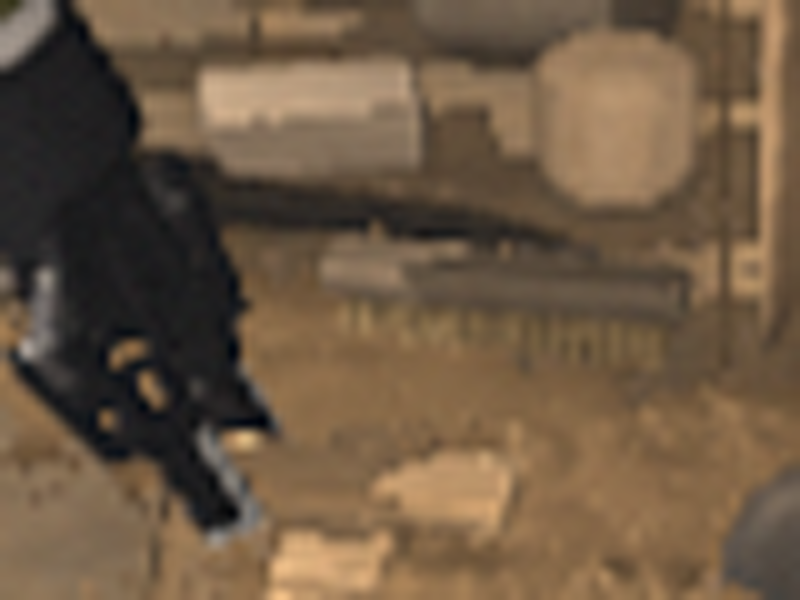

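View pics/t10.png

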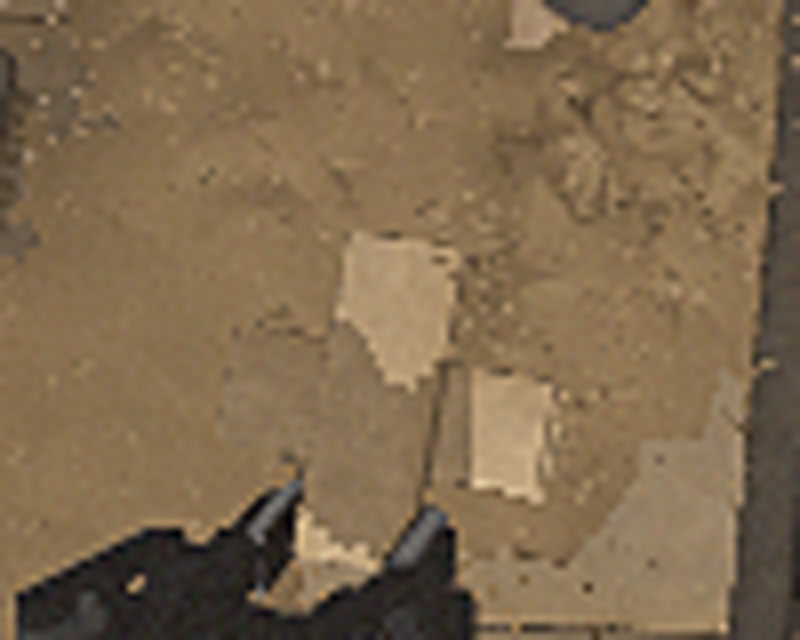

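```bash
python3 -m handwheel '[{"delta_pos":[0,0.01,-0.01],"twist":[0,0,0],"jaw":0},{"delta_pos":[0,0.02,-0.01],"twist":[0,0,0],"jaw":0},{"delta_pos":[0,0.03,-0.02],"twist":[0,0,0],"jaw":0},{"delta_pos":[0,0.04,-0.02],"twist":[0,0,0],"jaw":0},{"delta_pos":[0,0.05,-0.03],"twist":[0,0,0],"jaw":0},{"delta_pos":[0,0.06,-0.035],"twist":[0,0,0],"jaw":0},{"delta_pos":[0,0.07,-0.04],"twist":[0,0,0],"jaw":0},{"delta_pos":[0,0.07,-0.04],"twist":[0,0,0],"jaw":0},{"delta_pos":[0,0.07,-0.04],"twist":[0,0,0],"jaw":0},{"delta_pos":[0,0.07,-0.04],"twist":[0,0,0],"jaw":0}]' 40
python3 - <<'E'
from h import *
from rig import telemetry
r1=frame(-10.6,31,-1)
go([543.6,152,15.5],r1); print(telemetry.sense()["wrist_torque"])
t=load("top10.npz"); w=cloud(t); f=lambda a,bb:(a/8+160-.4,bb/8+150-.4)
z=31
A=onz(t,*f(348,233),z);B=onz(t,*f(459,248),z);C=onz(t,*f(424,500),z); print((A+B)/2, np.degrees(np.arctan2(*(B-C)[[1,0]])))
zz=w[178:212,202:216]; b=(zz[...,2]>24)&(zz[...,2]<40);P=zz[b]; print(np.median(P[:,2]),len(P)); A=np.c_[P[:,0]-580,P[:,1]-145,np.ones(len(P))]; print(np.linalg.lstsq(A,P[:,2],rcond=None)[0])
E
```

```text
time_s: 13.5
eef_pos: [543.9, 152.8, 13.6]
ee_rot: [-0.556, 0.315, -0.38, 0.669]
force: [-2.1, -0.2, 5.5]
grip_width: 0.412
t 13.50 eef [543.9 152.8  13.6] grip 0.412 F [-2.1 -0.2  5.5]
j [ 0.14  0.55  1.95 -0.93  0.21  2.77] delta_pos cm [ 0.08 -0.17  0.08] twist [ 0.003  0.001 -0.001] deg 0
[ 0.00141463  0.14529603 -0.0359521 ]
[626.83339181 140.92276338  31.        ] -4.99686912840875
28.8251595203288 419
[1.06651721e-03 1.23603423e-02 2.88436017e+01]
```

```bash
python3 -m handwheel '[{"delta_pos":[0,-0.04,0.02],"twist":[0,0,0],"jaw":0.3},{"delta_pos":[0,-0.04,0.02],"twist":[0,0,0],"jaw":0.42},{"delta_pos":[0,-0.04,0.02],"twist":[0,0,0],"jaw":0.44},{"delta_pos":[0,-0.04,0.02],"twist":[0,0,0],"jaw":0.47},{"delta_pos":[0,-0.04,0.02],"twist":[0,0,0],"jaw":0.5},{"delta_pos":[0,-0.04,0.02],"twist":[0,0,0],"jaw":0.55},{"delta_pos":[0,-0.04,0.02],"twist":[0,0,0],"jaw":0.6},{"delta_pos":[0,-0.04,0.02],"twist":[0,0,0],"jaw":0.65},{"delta_pos":[0,-0.04,0.02],"twist":[0,0,0],"jaw":0.65},{"delta_pos":[0,-0.04,0.02],"twist":[0,0,0],"jaw":0.65}]' 40
python3 - <<'E'
from h import *
r1=frame(-10.6,31,-1)
go([543.6,152,15.5],r1)
t=cap("top","top11"); s=cap("side","side11"); crop(s,260,130,340,190,10,"pics/s11.png"); crop(t,160,150,260,230,8,"pics/t11.png"); 
E
```

```text
time_s: 14.33
eef_pos: [543.8, 152.7, 13.9]
ee_rot: [-0.556, 0.316, -0.38, 0.669]
force: [-0.0, -0.4, -0.0]
grip_width: 0.654
t 14.33 eef [543.8 152.7  13.9] grip 0.654 F [-0.  -0.4 -0. ]
j [ 0.14  0.55  1.95 -0.93  0.21  2.77] delta_pos cm [ 0.07 -0.14  0.08] twist [ 0.003  0.001 -0.   ] deg 0
```

View pics/s11.png

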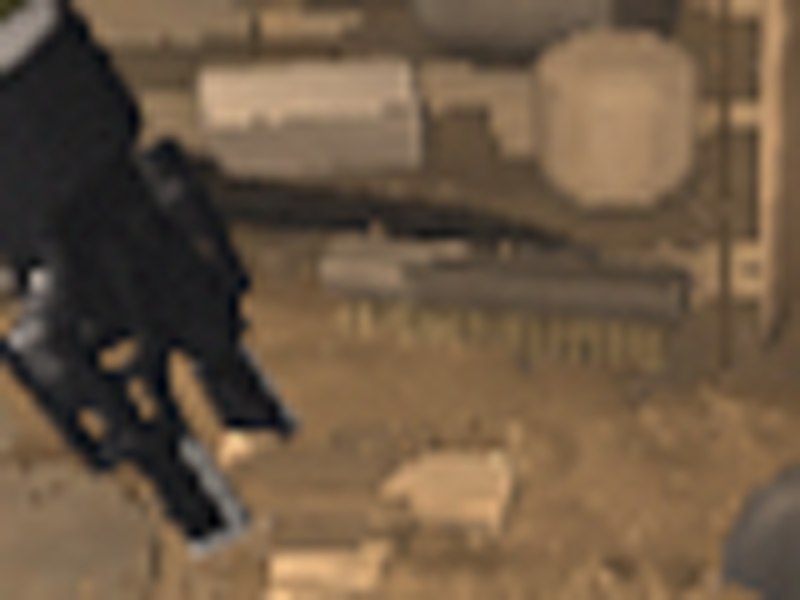

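View pics/t11.png

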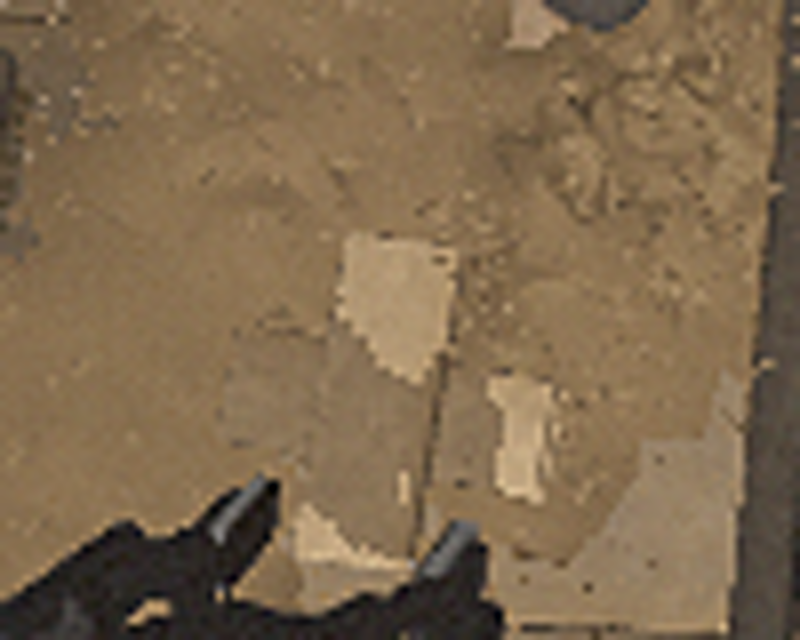

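```bash
python3 -m handwheel '[{"delta_pos":[0,-0.4,-0.2],"twist":[0,0,0],"jaw":0.7},{"delta_pos":[0,-1.2,-0.5],"twist":[0,0,0],"jaw":0.7},{"delta_pos":[0,-2.5,-0.5],"twist":[0,0,0],"jaw":0.7},{"delta_pos":[0,-4,-0.5],"twist":[0,0,0],"jaw":0.8},{"delta_pos":[0,-6,-0.5],"twist":[0,0,0],"jaw":0.9},{"delta_pos":[0,-8,-0.5],"twist":[0,0,0],"jaw":1},{"delta_pos":[0,-10.5,-0.5],"twist":[0,0,0],"jaw":1},{"delta_pos":[0.5,-13,-0.5],"twist":[-0.05,0,0],"jaw":1},{"delta_pos":[1,-15,-0.5],"twist":[-0.1,0,0],"jaw":1},{"delta_pos":[1.5,-16,-0.5],"twist":[-0.15,0,0],"jaw":1}]' 40
python3 - <<'E'
from h import *
r1=frame(-10.6,0,-1)
go([543.6,152,180],r1)
t=cap("top","top12"); s=cap("side","side12"); crop(s,240,130,340,190,8,"pics/s12.png"); crop(t,160,150,260,230,8,"pics/t12.png"); crop(t,340,165,380,205,15,"pics/d12.png")
crop(s,280,195,330,235,14,"pics/ds12.png")
E
```

```text
time_s: 15.27
eef_pos: [454.9, 154.8, 151.3]
ee_rot: [-0.532, 0.356, -0.429, 0.637]
force: [0.5, -0.3, 0.1]
grip_width: 0.997
t 15.27 eef [454.9 154.8 151.3] grip 0.997 F [ 0.5 -0.3  0.1]
j [ 0.15  0.15  1.99 -0.2   0.64  2.04] delta_pos cm [-1.33  0.66  9.21] twist [-0.388  0.003 -0.003] deg 22
```

View pics/s12.png

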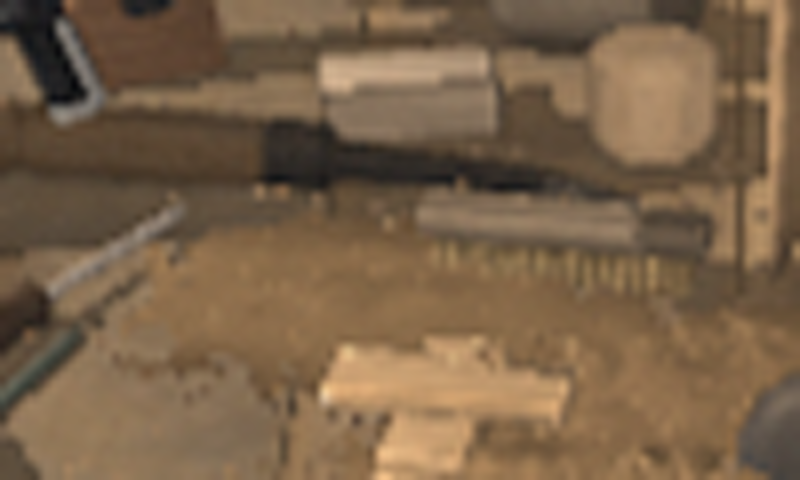

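View pics/t12.png

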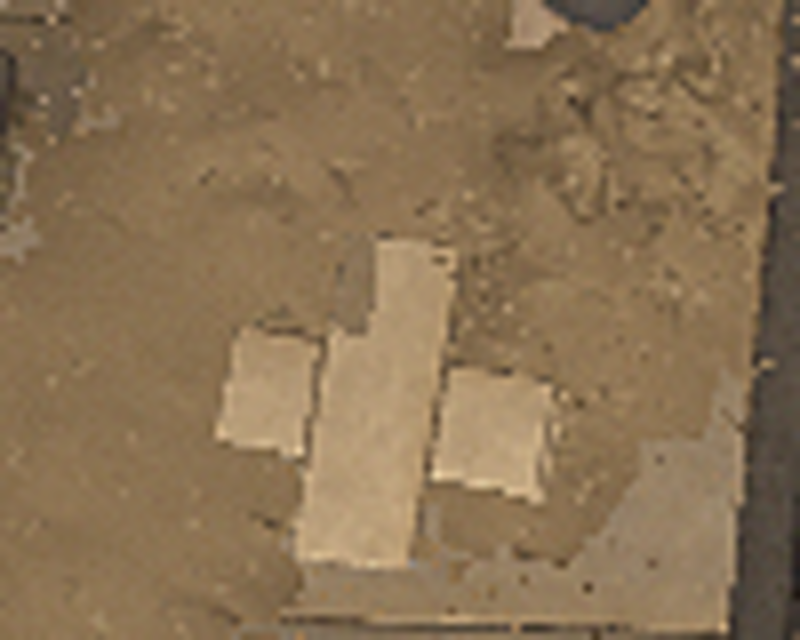

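View pics/d12.png

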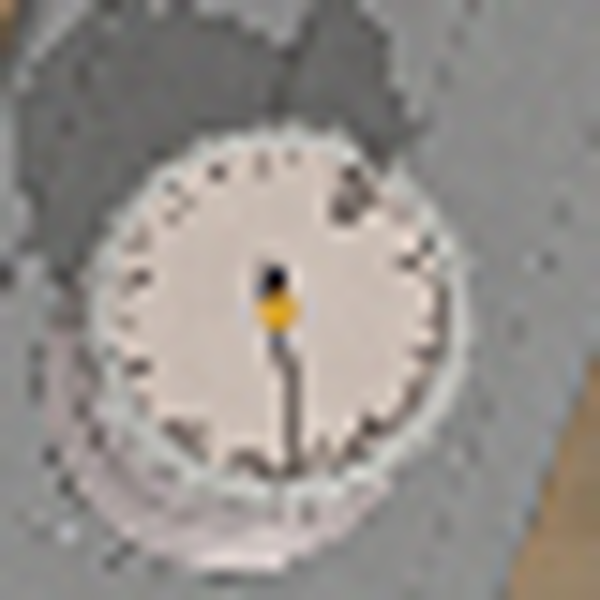

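View pics/ds12.png

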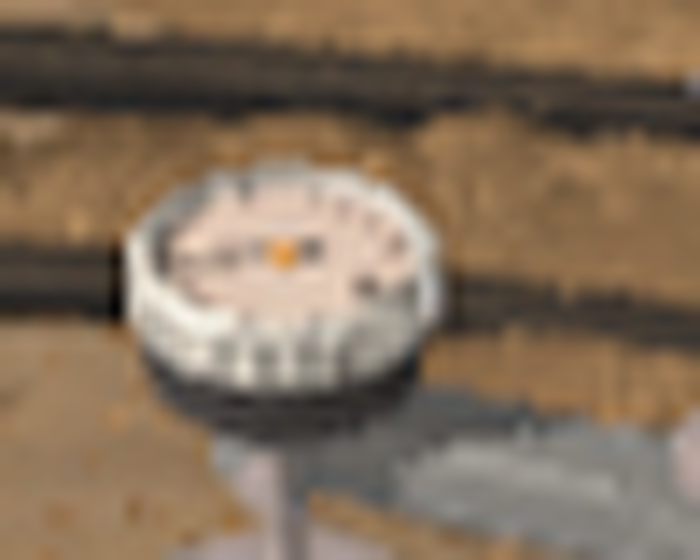

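```bash
cat > dial.py <<'E'
from h import *
def unwrap(c,center,z,r0=8,r1=30,n=720,dr=.5,name=None):
    rr=np.arange(r0,r1,dr); th=np.radians(np.arange(n)*360/n)
    X=center[0]+rr[:,None]*np.cos(th); Y=center[1]+rr[:,None]*np.sin(th)
    uv=proj(c,np.c_[X.ravel(),Y.ravel(),np.full(X.size,z)]).astype(np.float32)
    g=cv2.remap(c["frame"],uv[:,0].reshape(X.shape),uv[:,1].reshape(X.shape),cv2.INTER_CUBIC)
    if name: cv2.imwrite(name,cv2.resize(g[::-1,:,::-1],(720,300)))
    return rr,cv2.cvtColor(g,cv2.COLOR_RGB2GRAY).astype(float)
E
python3 - <<'E'
from dial import *
for nm in ("top12","side12"):
    c=load(nm+".npz")
    if nm=="top12": ctr=onz(c,277.5/15+340-.47,311/15+165-.47,128)[:2]
    else: ctr=onz(c,286/14+280-.46,252/14+195-.46,129)[:2]
    print(nm,ctr)
    rr,g=unwrap(c,ctr,127,name=f"pics/u_{nm}.png")
    for a,b in ((15,22),(16,24)):
        p=g[(rr>=a)&(rr<b)].mean(0); i=np.argsort(p)[:60]; print(sorted((i*0.5).tolist()))
E
```

```text
top12 [ 612.3728746  -210.12999633]
[77.0, 77.5, 78.0, 184.5, 185.0, 185.5, 186.0, 186.5, 187.0, 187.5, 188.0, 188.5, 189.0, 189.5, 190.0, 190.5, 191.0, 191.5, 192.0, 192.5, 219.5, 220.0, 220.5, 221.0, 221.5, 291.5, 292.0, 292.5, 293.0, 293.5, 320.5, 321.0, 321.5, 322.0, 322.5, 323.0, 323.5, 324.0, 324.5, 325.0, 325.5, 326.0, 326.5, 327.0, 327.5, 328.0, 328.5, 329.0, 329.5, 330.0, 330.5, 331.0, 331.5, 332.0, 332.5, 333.0, 333.5, 334.0, 334.5, 335.0]
[184.0, 184.5, 185.0, 185.5, 186.0, 186.5, 187.0, 187.5, 188.0, 188.5, 189.0, 189.5, 190.0, 190.5, 191.0, 191.5, 192.0, 218.5, 219.0, 219.5, 220.0, 220.5, 221.0, 221.5, 222.0, 222.5, 223.0, 292.5, 293.0, 293.5, 321.0, 321.5, 322.0, 322.5, 323.0, 323.5, 324.0, 324.5, 325.0, 325.5, 326.0, 326.5, 327.0, 327.5, 328.0, 328.5, 329.0, 329.5, 330.0, 330.5, 331.0, 331.5, 332.0, 332.5, 333.0, 333.5, 334.0, 334.5, 335.0, 335.5]
side12 [ 613.73095801 -209.29948727]
[177.5, 178.0, 178.5, 179.0, 179.5, 180.0, 180.5, 181.0, 181.5, 182.0, 182.5, 183.0, 183.5, 184.0, 184.5, 185.0, 185.5, 186.0, 186.5, 187.0, 187.5, 188.0, 188.5, 189.0, 189.5, 323.0, 323.5, 324.0, 324.5, 325.0, 325.5, 326.0, 326.5, 327.0, 327.5, 328.0, 328.5, 329.0, 329.5, 330.0, 330.5, 331.0, 331.5, 332.0, 332.5, 333.0, 333.5, 334.0, 334.5, 335.0, 335.5, 336.0, 336.5, 337.0, 337.5, 338.0, 338.5, 339.0, 339.5, 340.0]
[175.0, 175.5, 176.0, 176.5, 177.0, 177.5, 178.0, 178.5, 179.0, 179.5, 180.0, 180.5, 181.0, 181.5, 182.0, 182.5, 183.0, 183.5, 184.0, 184.5, 185.0, 185.5, 186.0, 186.5, 187.0, 187.5, 188.0, 188.5, 189.0, 189.5, 190.0, 190.5, 325.0, 325.5, 326.0, 326.5, 327.0, 327.5, 328.0, 328.5, 329.0, 329.5, 330.0, 330.5, 331.0, 331.5, 332.0, 332.5, 333.0, 333.5, 334.0, 334.5, 335.0, 335.5, 336.0, 336.5, 337.0, 337.5, 338.0, 338.5]
```

View pics/u_top12.png

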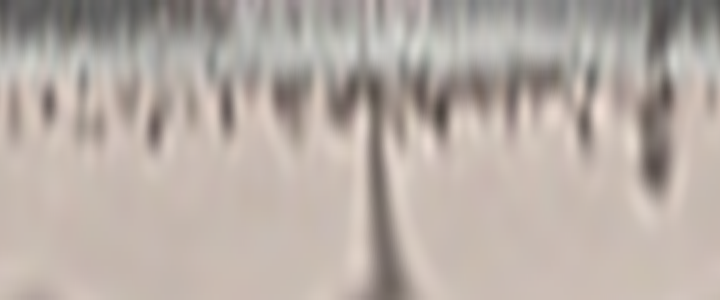

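View pics/u_side12.png

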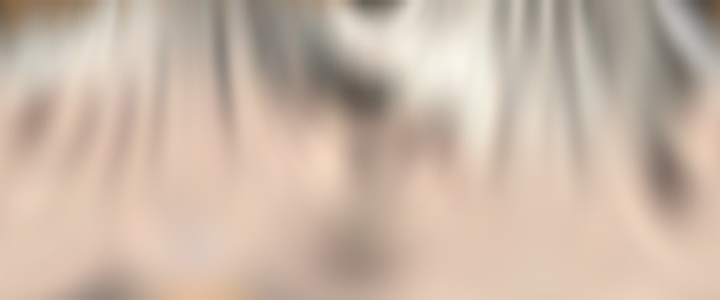

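```bash
python3 - <<'E'
from h import *
go([612,-210,200],frame(72.8,0,-1))
E
```

```text
t 15.37 eef [456.8 153.8 151.1] grip 0.999 F [-0.2 -0.3 -0.8]
j [ 0.15  0.16  1.98 -0.21  0.64  2.05] delta_pos cm [32.91  3.81 22.14] twist [-0.321 -1.435  0.283] deg 86
```

```bash
python3 -m handwheel '[{"delta_pos":[1.2,-1.5,0.4],"twist":[-0.02,-0.06,0.01],"jaw":1},{"delta_pos":[3,-3,1.5],"twist":[-0.04,-0.15,0.03],"jaw":1},{"delta_pos":[6,-3,3.5],"twist":[-0.06,-0.26,0.05],"jaw":1},{"delta_pos":[9,-2,5.8],"twist":[-0.09,-0.38,0.07],"jaw":1},{"delta_pos":[12.5,-1,8.2],"twist":[-0.11,-0.49,0.1],"jaw":1},{"delta_pos":[16,0,10.6],"twist":[-0.14,-0.6,0.12],"jaw":1},{"delta_pos":[19.5,1,13],"twist":[-0.16,-0.72,0.14],"jaw":1},{"delta_pos":[23,2,15.4],"twist":[-0.19,-0.83,0.16],"jaw":1},{"delta_pos":[26.5,3,17.8],"twist":[-0.21,-0.95,0.19],"jaw":1},{"delta_pos":[30,3.5,20.2],"twist":[-0.24,-1.06,0.21],"jaw":1}]' 40
python3 - <<'E'
from h import *
go([612,-210,200],frame(72.8,0,-1))
E
```

```text
time_s: 16.2
eef_pos: [573.0, -126.4, 188.5]
ee_rot: [0.682, -0.621, 0.234, -0.307]
force: [-0.2, 1.1, 0.6]
grip_width: 1.0
t 16.20 eef [ 573.  -126.4  188.5] grip 1.000 F [-0.2  1.1  0.6]
j [-0.46  0.42  1.47  0.1   1.16  0.29] delta_pos cm [ 8.74 -0.98 -3.01] twist [-0.103 -0.486  0.09 ] deg 29
```

```bash
python3 -m handwheel '[{"delta_pos":[2,-0.3,-0.7],"twist":[-0.02,-0.1,0.02],"jaw":1},{"delta_pos":[4,-0.5,-1.4],"twist":[-0.04,-0.2,0.04],"jaw":1},{"delta_pos":[6,-0.7,-2.1],"twist":[-0.06,-0.3,0.06],"jaw":1},{"delta_pos":[7.5,-0.9,-2.6],"twist":[-0.08,-0.4,0.075],"jaw":1},{"delta_pos":[8.7,-1,-3],"twist":[-0.103,-0.486,0.09],"jaw":1},{"delta_pos":[8.7,-1,-3],"twist":[-0.103,-0.486,0.09],"jaw":1},{"delta_pos":[8.7,-1,-3],"twist":[-0.103,-0.486,0.09],"jaw":1},{"delta_pos":[8.7,-1,-3],"twist":[-0.103,-0.486,0.09],"jaw":1},{"delta_pos":[8.7,-1,-3],"twist":[-0.103,-0.486,0.09],"jaw":1},{"delta_pos":[8.7,-1,-3],"twist":[-0.103,-0.486,0.09],"jaw":1}]' 40
python3 - <<'E'
from h import *
go([612,-210,200],frame(72.8,0,-1))
go([612,-210,111],frame(72.8,0,-1))
t=cap("top","top13"); crop(t,320,140,400,220,7,"pics/t13.png"); s=cap("side","side13"); crop(s,250,150,350,240,7,"pics/s13.png")
E
```

```text
time_s: 17.03
eef_pos: [611.3, -207.2, 202.1]
ee_rot: [0.699, -0.698, 0.106, -0.109]
force: [0.3, -0.2, -0.1]
grip_width: 0.996
t 17.03 eef [ 611.3 -207.2  202.1] grip 0.996 F [ 0.3 -0.2 -0.1]
j [-0.51  0.6   1.14  0.    1.4  -0.2 ] delta_pos cm [ 0.15  0.21 -0.25] twist [-0.002 -0.005  0.003] deg 0
t 17.03 eef [ 611.3 -207.2  202.1] grip 0.996 F [ 0.3 -0.2 -0.1]
j [-0.51  0.6   1.14  0.    1.4  -0.2 ] delta_pos cm [ 0.12  9.11 -0.27] twist [-0.002 -0.005  0.003] deg 0
```

View pics/s13.png

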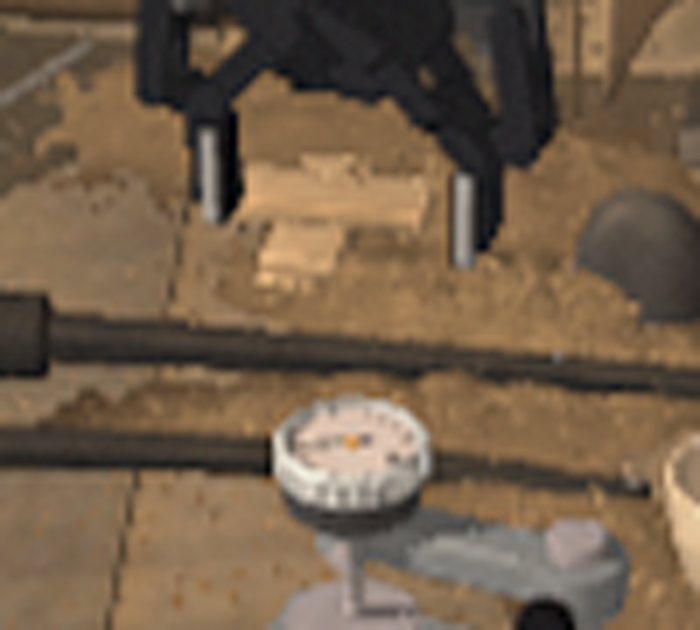

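View pics/t13.png

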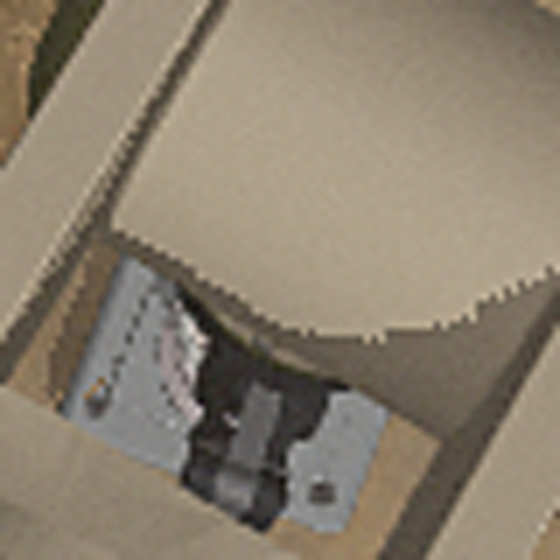

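```bash
python3 -m handwheel '[{"delta_pos":[0.05,0.5,-0.1],"twist":[0,0,0],"jaw":1},{"delta_pos":[0.12,1.5,-0.2],"twist":[-0.002,-0.005,0.003],"jaw":1},{"delta_pos":[0.12,3,-0.27],"twist":[-0.002,-0.005,0.003],"jaw":1},{"delta_pos":[0.12,4.5,-0.27],"twist":[-0.002,-0.005,0.003],"jaw":1},{"delta_pos":[0.12,6,-0.27],"twist":[-0.002,-0.005,0.003],"jaw":1},{"delta_pos":[0.12,7.3,-0.27],"twist":[-0.002,-0.005,0.003],"jaw":1},{"delta_pos":[0.12,8.3,-0.27],"twist":[-0.002,-0.005,0.003],"jaw":1},{"delta_pos":[0.12,9,-0.27],"twist":[-0.002,-0.005,0.003],"jaw":1},{"delta_pos":[0.12,9,-0.27],"twist":[-0.002,-0.005,0.003],"jaw":1},{"delta_pos":[0.12,9,-0.27],"twist":[-0.002,-0.005,0.003],"jaw":1}]' 40
python3 - <<'E'
from h import *
go([612,-210,111],frame(72.8,0,-1))
s=cap("side","side14"); crop(s,250,150,350,240,7,"pics/s14.png")
E
```

```text
time_s: 17.97
eef_pos: [612.3, -210.7, 112.0]
ee_rot: [-0.699, 0.699, -0.105, 0.105]
force: [-0.5, -0.5, -0.6]
grip_width: 1.002
t 17.97 eef [ 612.3 -210.7  112. ] grip 1.002 F [-0.5 -0.5 -0.6]
j [-0.51  0.68  1.24 -0.    1.22 -0.21] delta_pos cm [-0.05  0.1   0.06] twist [0.    0.001 0.   ] deg 0
```

View pics/s14.png

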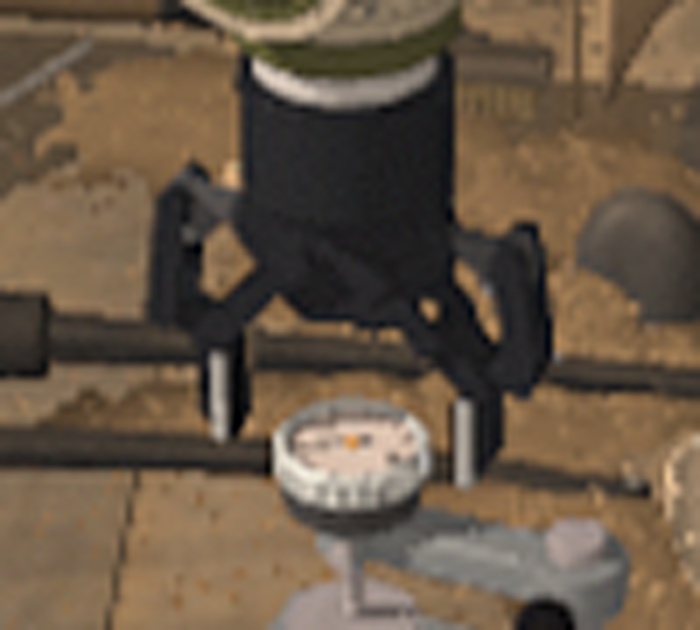

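```bash
python3 -m handwheel '[{"delta_pos":[0,0.08,0.05],"twist":[0,0,0],"jaw":0.9},{"delta_pos":[0,0.08,0.05],"twist":[0,0,0],"jaw":0.8},{"delta_pos":[0,0.08,0.05],"twist":[0,0,0],"jaw":0.7},{"delta_pos":[0,0.08,0.05],"twist":[0,0,0],"jaw":0.6},{"delta_pos":[0,0.08,0.05],"twist":[0,0,0],"jaw":0.5},{"delta_pos":[0,0.08,0.05],"twist":[0,0,0],"jaw":0.4},{"delta_pos":[0,0.08,0.05],"twist":[0,0,0],"jaw":0.4},{"delta_pos":[0,0.08,0.05],"twist":[0,0,0],"jaw":0.4},{"delta_pos":[0,0.08,0.05],"twist":[0,0,0],"jaw":0.4},{"delta_pos":[0,0.08,0.05],"twist":[0,0,0],"jaw":0.4}]' 30
python3 - <<'E'
from h import *
go([612,-210,111],frame(72.8,0,-1))
s=cap("side","side15"); crop(s,270,180,340,240,10,"pics/s15.png")
E
```

```text
time_s: 18.85
eef_pos: [612.3, -210.1, 111.9]
ee_rot: [-0.699, 0.699, -0.105, 0.105]
force: [-4.5, 1.6, 6.1]
grip_width: 0.638
t 18.85 eef [ 612.3 -210.1  111.9] grip 0.638 F [-4.5  1.6  6.1]
j [-0.51  0.68  1.24 -0.    1.22 -0.21] delta_pos cm [-0.03  0.09  0.  ] twist [0.    0.001 0.   ] deg 0
```

View pics/s15.png

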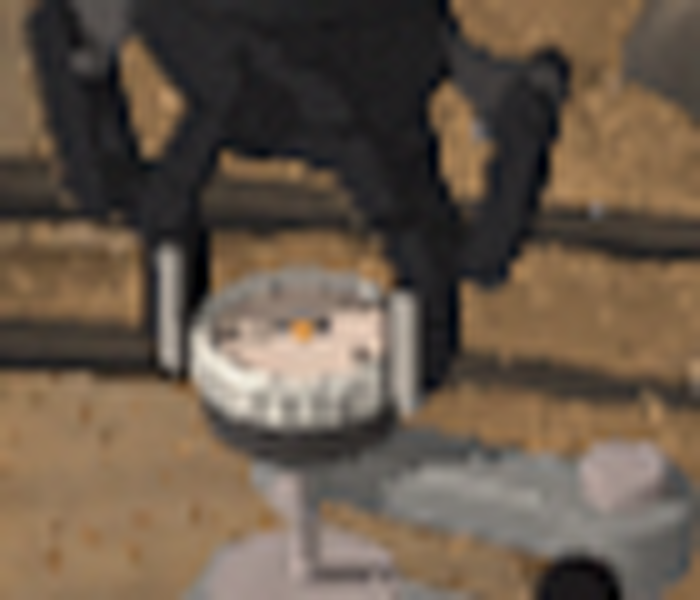

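```bash
python3 -m handwheel '[{"delta_pos":[0,0,0],"twist":[0,0.04,0],"jaw":0.4},{"delta_pos":[0,0,0],"twist":[0,0.12,0],"jaw":0.4},{"delta_pos":[0,0,0],"twist":[0,0.22,0],"jaw":0.4},{"delta_pos":[0,0,0],"twist":[0,0.32,0],"jaw":0.4},{"delta_pos":[0,0,0],"twist":[0,0.42,0],"jaw":0.4},{"delta_pos":[0,0,0],"twist":[0,0.52,0],"jaw":0.4},{"delta_pos":[0,0,0],"twist":[0,0.62,0],"jaw":0.4},{"delta_pos":[0,0,0],"twist":[0,0.71,0],"jaw":0.4},{"delta_pos":[0,0,0],"twist":[0,0.78,0],"jaw":0.4},{"delta_pos":[0,0,0],"twist":[0,0.8,0],"jaw":0.4}]' 30
python3 - <<'E'
from h import *
go([612,-210,111],frame(72.8,0,-1))
s=cap("side","side16"); crop(s,270,180,340,240,10,"pics/s16.png")
E
```

```text
time_s: 19.73
eef_pos: [611.6, -209.5, 111.9]
ee_rot: [-0.602, 0.602, -0.371, 0.37]
force: [-6.9, 4.5, 8.1]
grip_width: 0.644
t 19.73 eef [ 611.6 -209.5  111.9] grip 0.644 F [-6.9  4.5  8.1]
j [-0.51  0.68  1.24 -0.    1.22  0.59] delta_pos cm [0.06 0.09 0.01] twist [ 0.001 -0.802 -0.002] deg 46
```

View pics/s16.png

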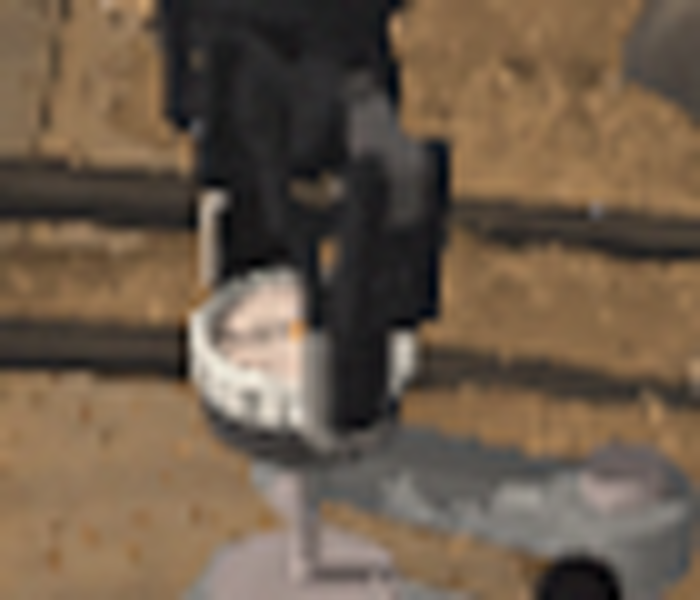

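```bash
python3 -m handwheel '[{"delta_pos":[-0.05,0,-0.02],"twist":[0,0.04,0],"jaw":0.4},{"delta_pos":[-0.1,0,-0.04],"twist":[0,0.12,0],"jaw":0.4},{"delta_pos":[-0.1,0,-0.04],"twist":[0,0.22,0],"jaw":0.4},{"delta_pos":[-0.1,0,-0.04],"twist":[0,0.32,0],"jaw":0.4},{"delta_pos":[-0.1,0,-0.04],"twist":[0,0.42,0],"jaw":0.4},{"delta_pos":[-0.1,0,-0.04],"twist":[0,0.52,0],"jaw":0.4},{"delta_pos":[-0.1,0,-0.04],"twist":[0,0.62,0],"jaw":0.4},{"delta_pos":[-0.1,0,-0.04],"twist":[0,0.72,0],"jaw":0.4},{"delta_pos":[-0.1,0,-0.04],"twist":[0,0.8,0],"jaw":0.4},{"delta_pos":[-0.1,0,-0.04],"twist":[0,0.84,0],"jaw":0.4}]' 30
python3 - <<'E'
from h import *
go([612,-210,111],frame(72.8,0,-1))
E
python3 -m handwheel '[{"delta_pos":[0,0,0],"twist":[0,0.04,0],"jaw":0.4},{"delta_pos":[0,0,0],"twist":[0,0.12,0],"jaw":0.4},{"delta_pos":[0,0,0],"twist":[0,0.22,0],"jaw":0.4},{"delta_pos":[0,0,0],"twist":[0,0.32,0],"jaw":0.4},{"delta_pos":[0,0,0],"twist":[0,0.42,0],"jaw":0.4},{"delta_pos":[0,0,0],"twist":[0,0.52,0],"jaw":0.4},{"delta_pos":[0,0,0],"twist":[0,0.62,0],"jaw":0.4},{"delta_pos":[0,0,0],"twist":[0,0.72,0],"jaw":0.4},{"delta_pos":[0,0,0],"twist":[0,0.78,0],"jaw":0.4},{"delta_pos":[0,0,0],"twist":[0,0.8,0],"jaw":0.4}]' 30
python3 - <<'E'
from h import *
go([612,-210,111],frame(72.8,0,-1))
s=cap("side","side17"); crop(s,270,180,340,240,10,"pics/s17.png")
t=cap("top","top17"); crop(t,340,165,380,205,15,"pics/d17.png")
E
```

```text
time_s: 20.62
eef_pos: [611.6, -208.6, 111.9]
ee_rot: [0.399, -0.399, 0.584, -0.584]
force: [-4.3, 3.6, 6.1]
grip_width: 0.644
t 20.62 eef [ 611.6 -208.6  111.9] grip 0.644 F [-4.3  3.6  6.1]
j [-0.51  0.68  1.24  0.    1.22  1.43] delta_pos cm [0.11 0.09 0.09] twist [-0.000e+00 -1.643e+00 -1.000e-03] deg 94
time_s: 21.45
eef_pos: [612.2, -208.0, 111.9]
ee_rot: [0.141, -0.14, 0.693, -0.693]
force: [0.6, 6.9, 5.1]
grip_width: 0.639
t 21.45 eef [ 612.2 -208.   111.9] grip 0.639 F [0.6 6.9 5.1]
j [-0.51  0.68  1.24  0.    1.22  2.23] delta_pos cm [0.09 0.09 0.17] twist [-2.000e-03 -2.442e+00 -2.000e-03] deg 140
```

View pics/s17.png

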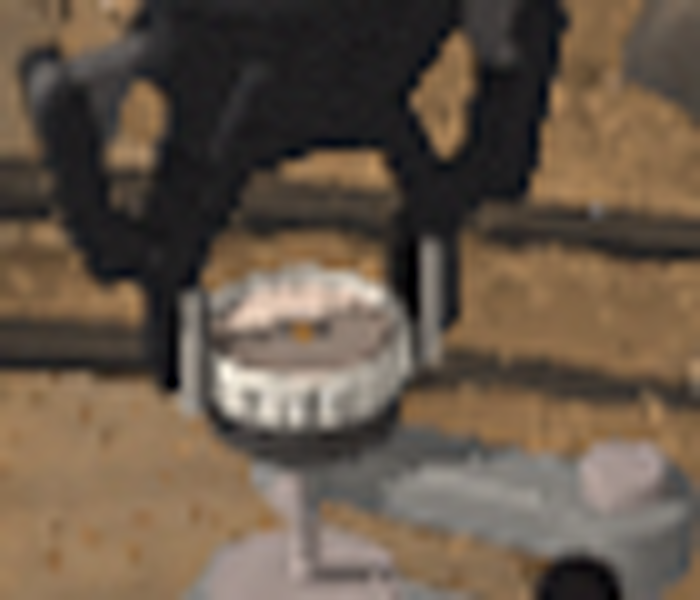

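View pics/d17.png

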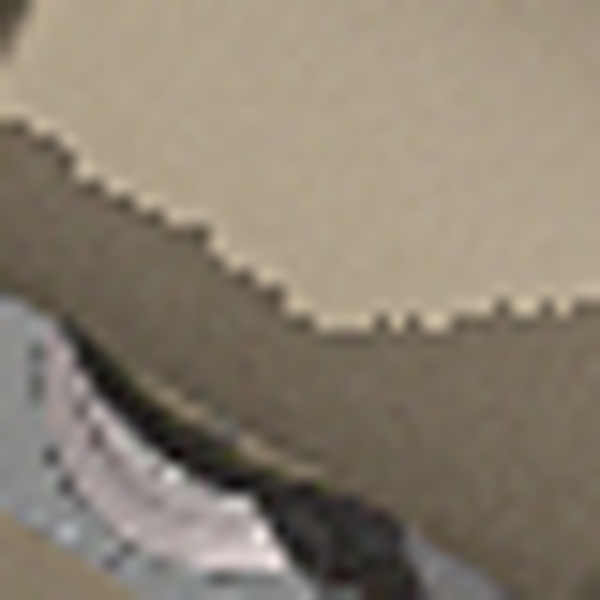

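```bash
python3 -m handwheel '[{"delta_pos":[0,0,0],"twist":[0,0,0],"jaw":0.65},{"delta_pos":[0,0,0],"twist":[0,0,0],"jaw":0.7},{"delta_pos":[0,0,0],"twist":[0,0,0],"jaw":0.8},{"delta_pos":[0,0,0],"twist":[0,0,0],"jaw":0.95},{"delta_pos":[0,-0.3,0],"twist":[0,0,0],"jaw":1},{"delta_pos":[0,-1,0],"twist":[0,0,0],"jaw":1},{"delta_pos":[0,-2.2,0],"twist":[0,0,0],"jaw":1},{"delta_pos":[0,-4,0],"twist":[0,0,0],"jaw":1},{"delta_pos":[0,-6.5,0],"twist":[0,0,0],"jaw":1},{"delta_pos":[0,-9,0],"twist":[0,0,0],"jaw":1}]' 30
python3 - <<'E'
from h import *
from rig import telemetry
s=telemetry.sense();go([430,-80,225],quat(s["ee_rot"]))
E
```

```text
time_s: 22.38
eef_pos: [611.4, -209.4, 203.3]
ee_rot: [-0.141, 0.141, -0.693, 0.693]
force: [0.6, -0.2, 0.6]
grip_width: 1.001
t 22.38 eef [ 611.4 -209.4  203.3] grip 1.001 F [ 0.6 -0.2  0.6]
j [-0.51  0.61  1.13 -0.    1.41  2.23] delta_pos cm [ 11.63  -2.18 -19.01] twist [0. 0. 0.] deg 0
```

```bash
python3 -m handwheel '[{"delta_pos":[1,-0.5,-1.5],"twist":[0,-0.05,0],"jaw":1},{"delta_pos":[2.2,-1,-3.6],"twist":[0,-0.12,0],"jaw":1},{"delta_pos":[3.7,-1.5,-6],"twist":[0,-0.2,0],"jaw":1},{"delta_pos":[5.2,-2,-8.5],"twist":[0,-0.3,0],"jaw":1},{"delta_pos":[6.7,-2.2,-11],"twist":[0,-0.4,0],"jaw":1},{"delta_pos":[8.2,-2.2,-13.5],"twist":[0,-0.5,0],"jaw":1},{"delta_pos":[9.6,-2.2,-15.8],"twist":[0,-0.6,0],"jaw":1},{"delta_pos":[10.7,-2.2,-17.6],"twist":[0,-0.7,0],"jaw":1},{"delta_pos":[11.4,-2.2,-18.7],"twist":[0,-0.78,0],"jaw":1},{"delta_pos":[11.6,-2.2,-19],"twist":[0,-0.8,0],"jaw":1}]' 30
python3 - <<'E'
from dial import *
t=cap("top","top18"); crop(t,340,165,380,205,15,"pics/d18.png"); s=cap("side","side18");crop(s,280,195,330,235,14,"pics/ds18.png")
rr,g=unwrap(t,(612.2,-210),127,name="pics/u18.png")
E
```

```text
time_s: 23.22
eef_pos: [429.5, -79.1, 224.6]
ee_rot: [-0.401, 0.401, -0.582, 0.583]
force: [-0.8, 0.3, 0.8]
grip_width: 1.0
```

View pics/d18.png

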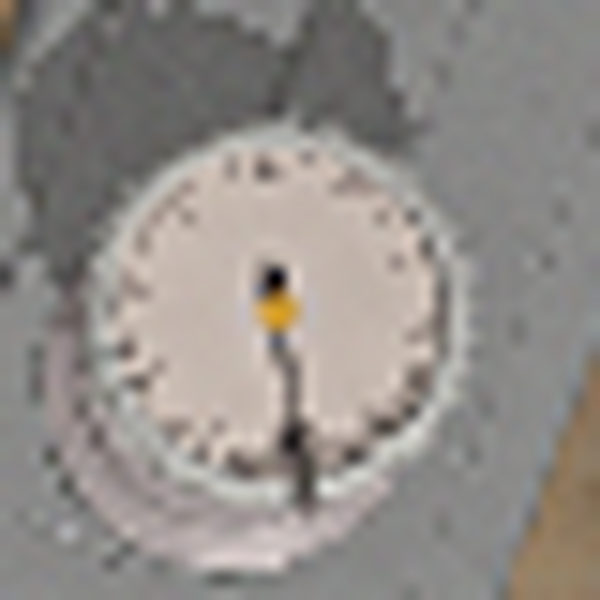

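View pics/u18.png

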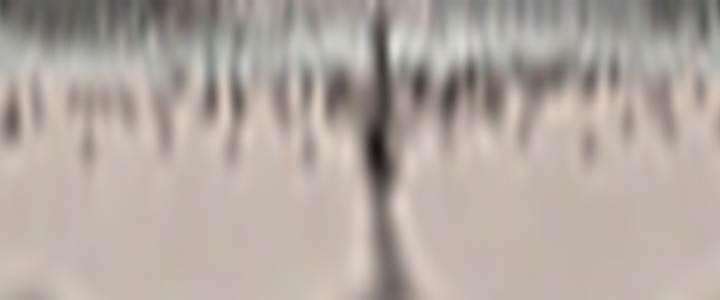

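View pics/ds18.png

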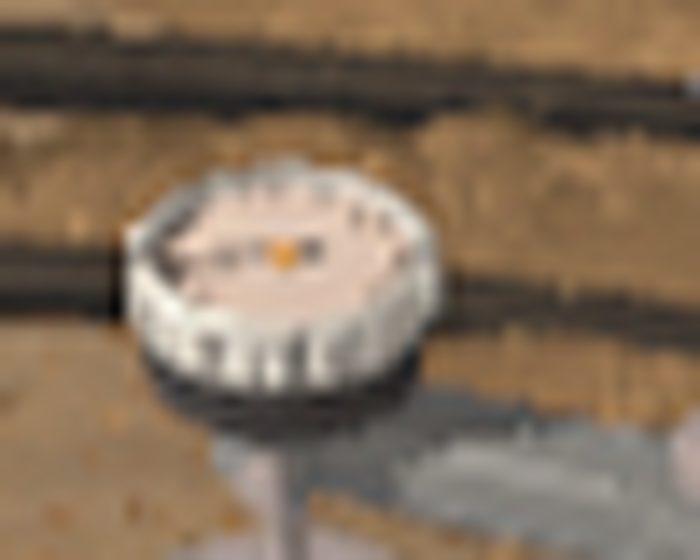

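```bash
python3 - <<'E'
from dial import *
def cen(g,rr,a,b,lo,hi):
    p=g[(rr>=a)&(rr<b)].mean(0); i=np.arange(lo*2,hi*2); w=np.median(p[i])-p[i]; w=np.clip(w-0.3*w.max(),0,None); return (w*i).sum()/w.sum()/2
c=(612.2,-210)
for ctr in ((612.2,-210),(611.7,-210),(612.2,-209.5)):
  r,g0=unwrap(load("top12.npz"),ctr,127); r,g1=unwrap(load("top18.npz"),ctr,127)
  print(ctr,"zero before r15-19",cen(g0,r,15,19,315,340),"nib before",cen(g0,r,23,28,318,338),"pointer before r12-19",cen(g0,r,12,19,178,200),cen(g0,r,16,20,178,200),"| after nib",cen(g1,r,23,28,180,200),"mark after r16-20",cen(g1,r,16,20,178,200),"pointer r11-15",cen(g1,r,11,15,178,200))
E
```

```text
(612.2, -210) zero before r15-19 327.8020933205497 nib before 330.7231468937487 pointer before r12-19 189.74310147535397 188.58878510075033 | after nib 190.49300664860874 mark after r16-20 189.04203171483937 pointer r11-15 191.53586999603647
(611.7, -210) zero before r15-19 328.787081339713 nib before 331.517372881356 pointer before r12-19 189.7580680151685 188.71345926800473 | after nib 190.62908390453794 mark after r16-20 189.07010079312624 pointer r11-15 191.54605147618395
(612.2, -209.5) zero before r15-19 326.5681858962857 nib before 329.97744694585657 pointer before r12-19 191.60577010161757 190.2137578169414 | after nib 191.6150055877273 mark after r16-20 190.65163615114918 pointer r11-15 193.8463923624569
```

```bash
python3 - <<'E'
from h import *
a=load("top0.npz");t=load("top18.npz")
crop(t,160,120,480,240,2.5,"pics/f18.png")
for n,(x0,y0,x1,y1) in dict(block=(410,200,455,235),tin=(425,148,462,185)).items():
    A=cv2.cvtColor(a["frame"][y0:y1,x0:x1],cv2.COLOR_RGB2GRAY).astype(np.float32);B=cv2.cvtColor(t["frame"][y0:y1,x0:x1],cv2.COLOR_RGB2GRAY).astype(np.float32)
    print(n,cv2.phaseCorrelate(A,B))
w=cloud(t); z=w[180:222,185:220]; b=(z[...,2]>24)&(z[...,2]<38); P=z[b]; 
A=np.c_[P[:,:2]-P[:,:2].mean(0),np.ones(len(P))]; print(len(P),P.mean(0),np.linalg.lstsq(A,P[:,2],rcond=None)[0], cv2.minAreaRect(P[:,:2].astype(np.float32)))
E
```

```text
block ((0.25316637278306686, 0.13871968265122447), 0.9215620638411722)
tin ((0.014613184286780267, 0.04212455505938806), 0.856670158803463)
610 [577.58592622 146.80621776  28.98481078] [ 1.81140823e-03 -6.89585773e-03  2.89848108e+01] ((578.4190673828125, 147.1945343017578), (36.683738708496094, 99.43501281738281), 83.34735870361328)
```

View pics/f18.png

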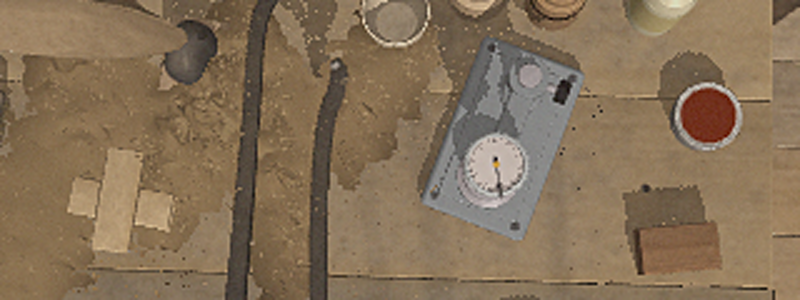

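The picture shows the slip lying crosswise over the middle of the pile at (115,200), the zero mark at the pointer at (500,190), and the tin and block where they were.

```bash
python3 - <<'E'
from rig import ctrl, telemetry
print(telemetry.sense()["time_s"],ctrl.finish_job())
E
```

```text
the job is handed in; nothing more can be done
23.3167 None
```

The job is done and handed in at 23.3 s. I drew the slip straight out level and laid it crosswise on the pile. With the spindle down on the bare anvil, I then turned the bezel 140° clockwise in a single grasp, although the notes expected more than one.

**Last checks**
- **Slip:** it lies flat, with its top at about 29 mm (30 mm expected). It is centred within about 2 mm of the pile's middle, and square across it to within about 2°.
- **Zero mark:** it stands at the pointer to within about 1° in the top view. The side view was too coarse to confirm this.
- **Bystanders:** the tin and the sanding block show no movement (0.25 pixel or less in the top view).
- **Robot:** it is clear of everything, and the forces I read were all small (10 to 12 N at most).

**Disagreements**
- **Width:** the slips measured about 35–36 mm wide, both in the images and at the gripper, not the stated 46 mm.
- **Angle:** the slip lay about 0.1–0.2 rad off the gauge's axis by my measurement, against the stated 0.1 rad at most.
- **Pull direction:** I pulled along the gripper's line at −29°, set from my first measurement of the slip. Later views put the held slip about 4° off that line, and I corrected for this when placing it.

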